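# Pack the bench kit into the lock box, fold its lid stay and lock it

### The arm

A 6-joint arm with a two-finger parallel gripper is mounted at the origin on a cart in front of the work surface, level with it; the furniture and walls round the work are solid. World frame = base frame: x ahead of the robot, y to its left, z up, the work surface at z = 0. Lengths are in mm, angles in degrees, forces in N, time in s.
With the tool pointing down it reaches from about 300 to 850 mm from the base axis. Payload 4.2 kg.
Tool frame: the origin (TCP) lies at the very end of the fingers, on their centre line; the grasp point (between the pads) lies 19 mm behind it (env.grasp_offset is the distance from the TCP to the grasp point, in mm); z points along the fingers, y is the line along which they close (so a half turn about z gives the same grasp; the last joint's range is limited). The gripper opens to 91 mm and grips with 3 to 60 N. Pads are 32 mm wide; open, the fingers measure 118 mm over their backs; the gripper's body (76 mm by 178 mm) begins 60 mm behind the grasp point.
Start: joints at [-76.49, 18.312, 89.639, -0, 72.044, -1.146], TCP at [145.489, -556.306, 213.976] pointing down, gripper open.
Joint ranges: [-177.97, 177.97], [-48.28, 115.42], [12.27, 149.76], [-77.06, 257.06], [2.81, 150.46], [-146.56, 146.56]. Speed limits (degrees/s): [147.25, 147.25, 180, 180, 180, 180].

### API

Orientations are given as [roll, pitch, yaw] about the fixed x, y, z axes, in that order (R = Rz(yaw) Ry(pitch) Rx(roll)).
In Python, from workcell import env gives the robot as it stands. The module is installed in compiled form; this text tells all that it offers.
- The arm moves only by the tool send_rows, never from a script. Its argument "motion" is a list of rows, each an object of numbers: "tx", "ty", "tz": the shift along the tool's x, y, z in units of 500 mm (1.0 is 500 mm); "rx", "ry", "rz": the turn, a rotation vector about the tool's x, y, z in units of 30 degrees (1.0 is 30 degrees); "gripper": the closure, from -1 (fully open) to 1 (shut). In form: [{"tx": .., "ty": .., "tz": .., "rx": .., "ry": .., "rz": .., "gripper": ..}, ...]. A call has 1 to 12 rows; each row shifts and turns the commanded pose from where the row before left it, along the tool's axes as they then stand; what a row does not reach is not made up. A row lasts 1/8 s, in which the tool goes at most 62.5 mm and 10.7 degrees, less where a joint would pass 70% of its speed; a pose out of reach is approached as far as the arm can. A call with a number of a shift or a turn outside -1 to 1 is refused whole. A call with a gripper value outside its range is refused whole. The fingers move at their own pace and stop on an object; "grip_force" is the grip in N (left out, the last holds). Time passes only in rows, so rows that do not move let the fingers close. It gives the time, the measured TCP pose, the force, the opening and the grip force at its end, in the units of the state.
- env.state(): the state, without advancing time (a new reading comes with each control period).
- env.grab_frame(name): name is "scene" or "top" or "wrist"; returns a dict with "frame" (400x640x3 uint8, red, green, blue), "vertical_fov" (degrees; the focal length in pixels is half the picture's height over the tangent of half this angle, whatever the lens; pixels are square), "cx", "cy" (the principal point, pixels), "k1" (the pictures are not rectified: a ray, as slopes to the right and down, at radius r is drawn at 1 + k1 r^2 times it, then the intrinsics apply), "rvec" (rotation vector, rad) and "tvec" (3), from world to camera coordinates, as OpenCV has them; the wrist camera has in their place "T_tool_cam" (4x4, takes a point from camera to tool coordinates, whose origin is the TCP and whose axes are the flange's). Camera axes: x right, y down, z forward; pixel columns grow to the right and rows downward; lengths in mm; the calibration is good to about 2 mm. A picture is of the moment at which its call begins: read the wrist's pose just before it. There is no depth.
- env.job_done(): hands the job in; it is judged then, once.
The state is a dict: "time_s": time; "qpos": joint angles; "qvel": joint speeds; "effort": joint torques, N m; "ee_pos": TCP position; "ee_rot": TCP orientation; "force": force on the tool from outside, world axes, zero at the start; "torque": the same for the moment, N m; "gripper_width": finger opening in mm; "gripper_force": force on a finger pad.
Only numpy, scipy, OpenCV 4.12 (cv2) and the standard library are available. Lean on these libraries where they do the work, as an engineer would, in place of code of your own. Each camera call takes 0.05 s, during which the arm holds its last target. There are 200 camera calls.

### The job

Put every piece of the small kit that is out on the bench (polishing stone cubes, wax puck, charcoal block and steel punch, whichever are there) into the grey lock box and let go of them. Then press the locked folding stay at its knee until it breaks, and only after that lower the lid gently until it is fully shut, without slamming it. Last, press the three lock keys fully down, one at a time, in the order left, right, middle as seen from the robot, and leave the other things on the bench where they are.

Things in the scene. Friction and masses are not known exactly. Their poses are not given: they have to be found in the camera images.
- lock_box: grey steel lock box, fixed, open on top, 140 (x) x 240 (y) x 80 mm to the rim. Origin: centre of its underside; x points from front to hinged rear, y left. Walls 6 mm, inner floor 25 mm above the bench (55 mm deep, 128 x 228 mm inside). Lock housing on the front 48 mm deep, 150 wide, top 70 mm high. The lid stands upright over the rear rim; the stay stands up to 40 mm above the right (-y) wall
- lid_hinge (a point): middle of the lid's hinge line, on the rear rim of the box, 80 mm above the bench; the hinge runs along the box's y
- box_lid (a joint): lid angle in rad: 0 as it stands open (88 degrees up from shut), growing as it is lowered, 1.536 fully shut. Stiff hinge: once the stay is broken the lid stays where it is left and 2 to 5 N at its free edge moves it. While the stay is locked it does not move
- lid_edge (a point): middle of the lid's free edge, on its outer face (looks to the rear while open, up when shut), 143 mm from the hinge line. The lid is a plate 6 mm thick, 240 mm wide, without handle; push it to the front and down on its outer face
- stay_knee (a joint): bend of the folding stay's knee in rad: 0 locked (a little past straight, against a stop), 0.13 straight, growing as the knee is pressed down; above 0.5 it is broken, about 2.3 with the lid shut. Stiff: it stays where it is left; about 5 to 10 N down on the thumb pad breaks it
- stay_pad (a point): centre of the top of the thumb pad at the stay's knee, 16 mm outside the right wall, 29 mm above the rim. Steel plate 30 mm along the stay, 20 mm wide, sloping up to the rear by 32 degrees while locked. Pressed, it swings down and rearward about the link's pivot, 40 mm in front of it and 36 mm below it; about 20 mm down breaks the stay
- key_left (a joint): travel of the left lock key in m, 0 up, 0.006 fully down, spring return, about 5 N
- key_mid (a joint): the same for the middle key
- key_right (a joint): the same for the right key
- key_left_top (a point): centre of the top of the left lock key (left as seen from the robot, the box's +y side): a round key 20 mm across, facing up on the lock housing, 92 mm above the bench; keys are 48 mm apart
- key_mid_top (a point): the same for the middle key
- key_right_top (a point): the same for the right key (the box's -y side)
- charcoal_block: black charcoal block bound with wire, 50 mm (its x) by 75 mm (its y) by 25 mm high. Origin: centre of its underside. May be absent
- stone_cube_1: brown-grey polishing stone cube, 22 mm. Origin: centre of its underside as it stands at the start. May be absent
- stone_cube_2: brown-grey polishing stone cube, 21 mm. Origin: centre of its underside as it stands at the start. May be absent
- wax_puck: yellow-brown round beeswax puck, 45 mm across, 16 mm high. Origin: centre of its underside. May be absent
- punch_1: steel punch lying on the bench, 10 mm wide, 82 mm long along its y, 10 mm high. Origin: centre of its underside. May be absent
- tape_roll: roll of clear tape, 74 mm across, 25 mm high; not part of the job. Origin: centre of its underside
- pliers_round: round-nose pliers, 138 mm long, lying flat; not part of the job. Origin: centre of its underside
- scrap_tin: open round tin, 67 mm across, 45 mm high; not part of the job. Origin: centre of its underside

How it is judged:
By the outcome, as a careful person would: the job done as asked, in the order asked, and still so for the second after the job is handed in, with the robot touching nothing.
Of charcoal_block, stone_cube_1, stone_cube_2, wax_puck, punch_1 only 3 to 5 are there at a start; the rules pass over those that are not, and their reading is None.
At some moment in a run one of charcoal_block, stone_cube_1, stone_cube_2, wax_puck, punch_1 may be knocked a few centimetres aside while the robot is not near it.
Once in a run the grip may slacken for a moment while it holds something.
It also fails if it takes over 210 s, if anything falls off the work surface, if the arm or the gripper's body presses on something with over 40 N, if the wrist force passes 120 N, or if a joint passes its speed limit or range.

## Working session

There is one attempt and no reset: what is moved stays moved. The work goes in short steps, Python scripts to look and compute and a tool call to move; the robot and the scene stay as the last step left them, time stands still between calls to the robot, and variables do not carry over. Pictures are saved under pics/ and viewed, at most 14 in all, crops included, and the job is handed in when it is done.

Besides the shell and the picture viewer there is one more tool, called after "Request:" as name([rows], argument=value, ...), one row to a line, values as JSON. send_rows: Moves the arm, as the interface text tells. Shifts and turns lie within -1 to 1; 1 stands for 500 mm of shift or 30 degrees of turn. Its arguments: {"type":"object","properties":{"motion":{"type":"array"},"grip_force":{"type":"number"}},"required":["motion"]}

```bash
mkdir -p pics; cat > h.py <<'E'
import numpy as np, cv2, pickle, sys
from scipy.spatial.transform import Rotation as R
from workcell import env
def grab(n):
    s=env.state(); f=env.grab_frame(n)
    if n=='wrist':
        T=np.eye(4); T[:3,:3]=R.from_euler('xyz',s['ee_rot'],degrees=True).as_matrix(); T[:3,3]=s['ee_pos']
        M=T@np.array(f['T_tool_cam']); f['R']=M[:3,:3]; f['o']=M[:3,3]
    else:
        Rw=R.from_rotvec(np.ravel(f['rvec'])).as_matrix(); f['R']=Rw.T; f['o']=-Rw.T@np.ravel(f['tvec'])
    f['f']=200/np.tan(np.radians(f['vertical_fov'])/2)
    return f
def ray(f,u,v):
    d=np.array([(u-f['cx'])/f['f'],(v-f['cy'])/f['f']]); s=d.copy()
    for _ in range(20): s=d/(1+f['k1']*(s@s))
    return f['R']@np.array([s[0],s[1],1.])
def pt(f,u,v,z):
    d=ray(f,u,v); return f['o']+d*(z-f['o'][2])/d[2]
def proj(f,p):
    c=f['R'].T@(np.array(p,float)-f['o']); s=c[:2]/c[2]; s=s*(1+f['k1']*(s@s))
    return s*f['f']+[f['cx'],f['cy']]
def save(f,n,box=None,scale=1):
    im=cv2.cvtColor(f['frame'],cv2.COLOR_RGB2BGR)
    if box: im=im[box[1]:box[3],box[0]:box[2]]
    cv2.imwrite('pics/'+n,cv2.resize(im,None,fx=scale,fy=scale,interpolation=cv2.INTER_CUBIC))
def keep(f,n): pickle.dump(f,open(n+'.pkl','wb'))
def load(n): return pickle.load(open(n+'.pkl','rb'))
E
python3 - <<'E'
from h import *
for n in ('top','scene'):
    f=grab(n); keep(f,n); save(f,n+'0.png',None,1.25); print(n,f['o'],f['f'],f['k1'],f['R'][:,2])
E
```

```text
top [ 351.2279288    40.41054926 1428.07291492] 407.50347736148024 -0.06023074295810985 [ 0.18273948 -0.00595497 -0.98314334]
scene [  41.70919159 -579.80891435 1106.27606144] 382.9087133371021 -0.01845954897639072 [ 0.43604422  0.47422306 -0.76483849]
```

```bash
ls pics
```

```text
scene0.png
top0.png
```

View pics/top0.png

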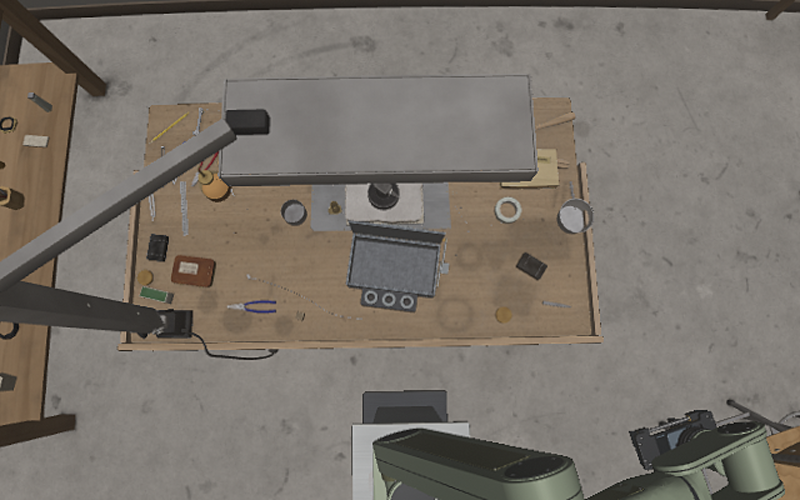

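View pics/scene0.png

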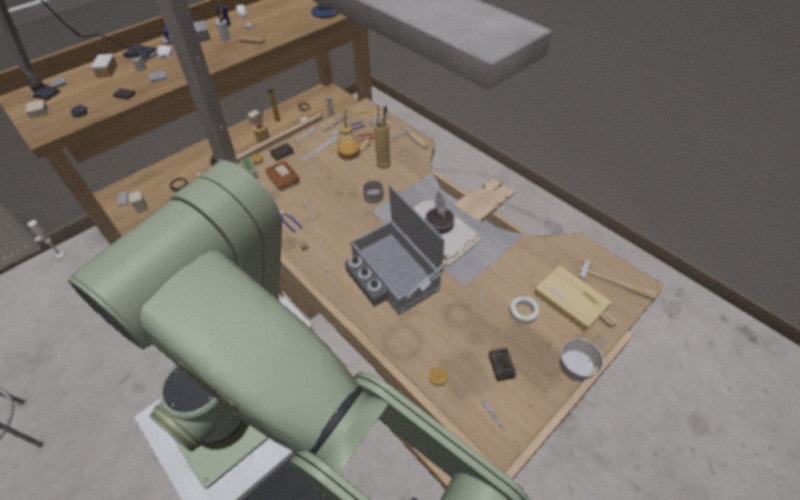

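Top view (×1.25): box around (393,265), keys at (371,297), (389,299) and (407,301). The charcoal is at (531,266), the puck at (503,314), the punch at (556,304) and a cube near (300,315). There may be another near (334,208), and a flat overhead fixture hangs over the back of the bench. Next I compute positions and zoom in.

```bash
python3 - <<'E'
from h import *
f=load('top')
for n,u,v,z in [('char',531,266,25),('puck',503,314,16),('punch',556,304,10),('cubeA',300,315,22),('B',334,208,10),('keyL',371,297,92),('keyM',389,299,92),('keyR',407,301,92),('tape',508,210,25),('tin',293,212,45),('pliers',255,306,10),('leftpuck',145,277,10),('bl',157,248,20),('ledge',120,345,0),('redge',600,340,0),('pad',445,268,109),('lidL',352,228,220),('lidR',442,240,220)]:
    print(n,pt(f,u/1.25,v/1.25,z).round())
im=cv2.cvtColor(f['frame'],cv2.COLOR_RGB2BGR)
g=load('scene'); im2=cv2.cvtColor(g['frame'],cv2.COLOR_RGB2BGR)
a=cv2.resize(im[155:275,180:300],(400,400),interpolation=cv2.INTER_CUBIC)
b=cv2.resize(im[155:275,270:390],(400,400),interpolation=cv2.INTER_CUBIC)
cv2.imwrite('pics/c1.png',np.hstack([a,b]))
E
```

```text
char [ 571. -348.   25.]
puck [ 439. -263.   16.]
punch [ 464. -416.   10.]
cubeA [446. 297.  22.]
B [752. 206.  10.]
keyL [486.  98.  92.]
keyM [479.  51.  92.]
keyR [473.   4.  92.]
tape [ 734. -292.   25.]
tin [733. 318.  45.]
pliers [474. 426.  10.]
leftpuck [560. 746.  10.]
bl [642. 711.  20.]
ledge [370. 810.   0.]
redge [ 362. -537.    0.]
pad [557. -97. 109.]
lidL [642. 138. 220.]
lidR [608. -81. 220.]
```

View pics/c1.png

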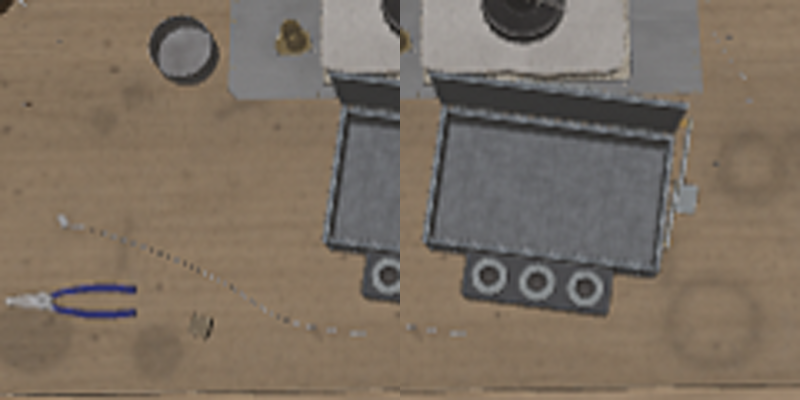

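The crop shows the box turned about -8° with its keys, and the pad at about (687,198) in the right half. The cube is at (200,325) in the left half, and the brass thing on the mat isn't part of the kit. Next: overhead clearance, tool yaw and wrist camera geometry.

```bash
cat >> h.py <<'E'
def tri(f,a,g,b):
    d,e=ray(f,*a),ray(g,*b); s=np.linalg.lstsq(np.c_[d,-e],g['o']-f['o'],rcond=None)[0]
    p,q=f['o']+d*s[0],g['o']+e*s[1]; return (p+q)/2,np.linalg.norm(p-q)
def plan(x,y,z,yaw):
    """shift in tool axes (units) from the present pose, then turn about tool z (units)"""
    s=env.state(); Rm=R.from_euler('xyz',s['ee_rot'],degrees=True)
    t=Rm.inv().apply(np.array([x,y,z])-s['ee_pos'])/500
    # turn needed to vertical tool at yaw
    rv=(Rm.inv()*R.from_euler('xyz',[180,0,yaw],degrees=True)).as_rotvec(degrees=True)/30
    print('now',np.round(s['ee_pos'],1),np.round(s['ee_rot'],1),'q',np.round(s['qpos'],1),'shift',t.round(4),'turn',rv.round(3))
E
python3 - <<'E'
from h import *
f,g=load('top'),load('scene')
k=1/1.25
for n,a,b in [('fixRF',(534,172),(490,64)),('fixRR',(529,76),(550,36)),('pad',(445,268),(424,284)),('cube',(300,315),(304,245)),('lidRtop',(442,240),(441,262)),('keyM',(389,299),(364,272)),('B',(334,208),(0,0))]:
    print(n,tri(f,np.array(a)*k,g,np.array(b)*k))
plan(439,-263,250,0)
w=env.grab_frame('wrist'); print(np.array(w['T_tool_cam']).round(3),w['vertical_fov'],w['k1'])
E
```

```text
fixRF (array([ 602.66054938, -170.32708768,  721.7671683 ]), np.float64(3.858540350718146))
fixRR (array([ 759.02073928, -174.6713729 ,  715.0401421 ]), np.float64(1.0073919400355997))
pad (array([556.3324704 , -96.90178247, 110.55208846]), np.float64(0.08390146801850369))
cube (array([447.06707848, 298.89830529,  12.77051776]), np.float64(0.9142797993005577))
lidRtop (array([626.10961963, -89.00551113, 132.56240738]), np.float64(1.5364451663120253))
keyM (array([479.89787525,  51.12423324,  88.35874879]), np.float64(0.2164832214464217))
B (array([276.32400452,  84.14285334, 954.97663976]), np.float64(401.8809437315131))
now [ 145.4 -555.9  213.2] [-179.9   -0.    14.7] q [-76.5  18.3  89.7  -0.   72.   -1.1] shift [ 0.7163 -0.4182 -0.0729] turn [-0.003  0.     0.489]
[[ 0.00000e+00 -9.71000e-01 -2.39000e-01  6.60940e+01]
 [ 1.00000e+00 -0.00000e+00  1.00000e-03 -6.48000e-01]
 [-2.00000e-03 -2.39000e-01  9.71000e-01 -1.71404e+02]
 [ 0.00000e+00  0.00000e+00  0.00000e+00  1.00000e+00]] 64.70432858491615 -0.010386216840714415
```

Request:
send_rows([
  {"tx": 0.088,"ty": -0.035,"tz": -0.022},
  {"tx": 0.088,"ty": -0.035,"tz": -0.022},
  {"tx": 0.088,"ty": -0.035,"tz": -0.022},
  {"tx": 0.088,"ty": -0.035,"tz": -0.022},
  {"tx": 0.088,"ty": -0.035,"tz": -0.022},
  {"tx": 0.088,"ty": -0.035,"tz": -0.022},
  {"tx": 0.088,"ty": -0.035,"tz": -0.022},
  {"tx": 0.088,"ty": -0.035,"tz": -0.022},
  {"rz": 0.245},
  {"rz": 0.245},
  {"tx": 0},
  {"tx": 0},
])

```text
invalid input at $.motion[0]: expected keys tx, ty, tz, rx, ry, rz, gripper
```

```bash
python3 - <<'E'
from h import *
plan(450,-330,300,0)
f=grab('wrist'); keep(f,'w1'); save(f,'w1.png')
for x,y,z in [(571,-348,25),(439,-263,16),(464,-416,10)]: print(proj(f,(x,y,z)).round())
E
```

```text
now [ 145.4 -555.9  213.3] [-179.9    0.    14.7] q [-76.5  18.3  89.7  -0.   72.   -1.1] shift [ 0.7037 -0.2833 -0.173 ] turn [-0.002  0.     0.488]
[ 209. -367.]
[  97. -200.]
[ 264. -177.]
```

View pics/w1.png

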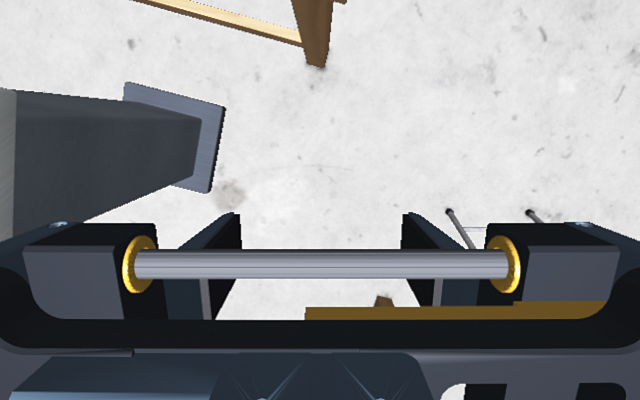

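The move was refused because every key is required. The picture shows the floor and the gripper, whose body fills everything below row 200, so only the area ahead in tool +x is visible.

Request:
send_rows([
  {"tx": 0.08,"ty": -0.035,"tz": -0.022,"rx": 0,"ry": 0,"rz": 0,"gripper": -1},
  {"tx": 0.08,"ty": -0.035,"tz": -0.022,"rx": 0,"ry": 0,"rz": 0,"gripper": -1},
  {"tx": 0.08,"ty": -0.035,"tz": -0.022,"rx": 0,"ry": 0,"rz": 0,"gripper": -1},
  {"tx": 0.08,"ty": -0.035,"tz": -0.022,"rx": 0,"ry": 0,"rz": 0,"gripper": -1},
  {"tx": 0.08,"ty": -0.035,"tz": -0.022,"rx": 0,"ry": 0,"rz": 0,"gripper": -1},
  {"tx": 0.08,"ty": -0.035,"tz": -0.022,"rx": 0,"ry": 0,"rz": 0,"gripper": -1},
  {"tx": 0.08,"ty": -0.035,"tz": -0.022,"rx": 0,"ry": 0,"rz": 0,"gripper": -1},
  {"tx": 0,"ty": 0,"tz": 0,"rx": 0,"ry": 0,"rz": 0.245,"gripper": -1},
  {"tx": 0,"ty": 0,"tz": 0,"rx": 0,"ry": 0,"rz": 0.245,"gripper": -1},
  {"tx": 0,"ty": 0,"tz": 0,"rx": 0,"ry": 0,"rz": 0,"gripper": -1},
])

```text
time_s: 1.45
ee_pos: [385.4, -366.7, 290.8]
ee_rot: [-180.0, 0.0, 0.1]
force: [-0.8, 0.5, 0.0]
gripper_width: 91.2
gripper_force: 0.0
```

```bash
python3 - <<'E'
from h import *
plan(439,-263,120,0)
f=grab('wrist'); keep(f,'w1'); save(f,'w1b.png')
for x,y,z in [(571,-348,25),(439,-263,16),(464,-416,10)]: print(proj(f,(x,y,z)).round())
E
```

```text
now [ 385.4 -366.7  290.8] [-1.8e+02  0.0e+00  1.0e-01] q [-44.8  12.2  87.2  -0.   80.7  45.1] shift [ 0.1075 -0.2072  0.3416] turn [-0.     0.001  0.002]
[306.  23.]
[246. 130.]
[356. 111.]
```

View pics/w1b.png

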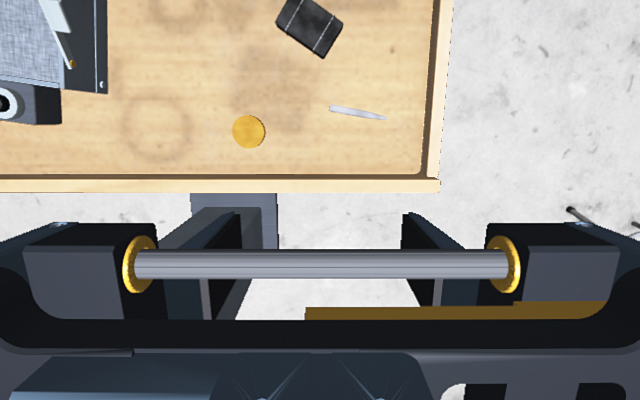

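The wrist view shows the puck at (249,131), the punch at (357,112) and the charcoal at (309,26). Next I measure them by masks.

```bash
cat >> h.py <<'E'
def blob(f,box,mask,z):
    """largest blob of mask(hsv) in box -> centre, size, long-axis yaw on plane z"""
    x0,y0,x1,y1=box; hsv=cv2.cvtColor(f['frame'],cv2.COLOR_RGB2HSV)[y0:y1,x0:x1].astype(int)
    m=cv2.morphologyEx(mask(hsv).astype(np.uint8),cv2.MORPH_CLOSE,np.ones((3,3)))
    c=max(cv2.findContours(m,0,1)[0],key=cv2.contourArea).reshape(-1,2)
    P=np.array([pt(f,u+x0,v+y0,z)[:2] for u,v in c],np.float32)
    (cx,cy),(w,h),a=cv2.minAreaRect(P)
    if w<h: w,h,a=h,w,a+90
    print('centre',round(cx,1),round(cy,1),'size',round(w,1),round(h,1),'long axis deg',round((a+90)%180-90,1),'px',c.mean(0).round()+[x0,y0])
    return cx,cy,(a+90)%180-90
E
python3 - <<'E'
from h import *
f=load('w1')
h=cv2.cvtColor(f['frame'],cv2.COLOR_RGB2HSV); print(h[131,249],h[111,350],h[60,250],h[24,300])
blob(f,(220,105,280,160),lambda h:h[...,1]>150,12)
blob(f,(320,95,395,130),lambda h:h[...,1]<40,7)
blob(f,(260,0,360,70),lambda h:h[...,2]<90,18)
E
```

```text
[ 20 172 223] [111  18 231] [ 17  75 211] [90  5 56]
centre 436.4 -265.8 size 43.8 42.4 long axis deg -90.0 px [248. 131.]
centre 462.5 -418.3 size 81.5 9.9 long axis deg 79.8 px [357. 112.]
centre 571.8 -351.4 size 75.9 50.7 long axis deg 56.8 px [309.  25.]
```

Request:
send_rows([
  {"tx": 0.0204,"ty": -0.0404,"tz": 0.07,"rx": 0,"ry": 0,"rz": 0,"gripper": -1},
  {"tx": 0.0204,"ty": -0.0404,"tz": 0.07,"rx": 0,"ry": 0,"rz": 0,"gripper": -1},
  {"tx": 0.0204,"ty": -0.0404,"tz": 0.07,"rx": 0,"ry": 0,"rz": 0,"gripper": -1},
  {"tx": 0.0204,"ty": -0.0404,"tz": 0.07,"rx": 0,"ry": 0,"rz": 0,"gripper": -1},
  {"tx": 0.0204,"ty": -0.0404,"tz": 0.07,"rx": 0,"ry": 0,"rz": 0,"gripper": -1},
  {"tx": 0,"ty": 0,"tz": 0.08,"rx": 0,"ry": 0,"rz": 0,"gripper": -1},
  {"tx": 0,"ty": 0,"tz": 0.08,"rx": 0,"ry": 0,"rz": 0,"gripper": -1},
  {"tx": 0,"ty": 0,"tz": 0.04,"rx": 0,"ry": 0,"rz": 0,"gripper": -1},
  {"tx": 0,"ty": 0,"tz": 0.021,"rx": 0,"ry": 0,"rz": 0,"gripper": -1},
  {"tx": 0,"ty": 0,"tz": 0,"rx": 0,"ry": 0,"rz": 0,"gripper": -1},
])

```text
time_s: 2.75
ee_pos: [436.3, -266.1, 5.2]
ee_rot: [-180.0, 0.0, -0.0]
force: [-0.1, -0.2, -0.3]
gripper_width: 91.2
gripper_force: 0.0
```

Request:
send_rows([
  {"tx": 0,"ty": 0,"tz": 0,"rx": 0,"ry": 0,"rz": 0,"gripper": 1},
  {"tx": 0,"ty": 0,"tz": 0,"rx": 0,"ry": 0,"rz": 0,"gripper": 1},
  {"tx": 0,"ty": 0,"tz": 0,"rx": 0,"ry": 0,"rz": 0,"gripper": 1},
  {"tx": 0,"ty": 0,"tz": 0,"rx": 0,"ry": 0,"rz": 0,"gripper": 1},
  {"tx": 0,"ty": 0,"tz": 0,"rx": 0,"ry": 0,"rz": 0,"gripper": 1},
  {"tx": 0,"ty": 0,"tz": 0,"rx": 0,"ry": 0,"rz": 0,"gripper": 1},
], grip_force=25)

```text
time_s: 3.5
ee_pos: [436.5, -266.0, 5.6]
ee_rot: [180.0, -0.0, -0.0]
force: [0.4, 1.0, 1.6]
gripper_width: 44.8
gripper_force: 25.0
```

Request:
send_rows([
  {"tx": 0,"ty": 0,"tz": -0.1,"rx": 0,"ry": 0,"rz": 0,"gripper": 1},
  {"tx": 0,"ty": 0,"tz": -0.1,"rx": 0,"ry": 0,"rz": 0,"gripper": 1},
  {"tx": 0,"ty": 0,"tz": -0.09,"rx": 0,"ry": 0,"rz": 0,"gripper": 1},
  {"tx": 0.0322,"ty": -0.103,"tz": 0,"rx": 0,"ry": 0,"rz": 0,"gripper": 1},
  {"tx": 0.0322,"ty": -0.103,"tz": 0,"rx": 0,"ry": 0,"rz": 0,"gripper": 1},
  {"tx": 0.0322,"ty": -0.103,"tz": 0,"rx": 0,"ry": 0,"rz": 0,"gripper": 1},
  {"tx": 0.0322,"ty": -0.103,"tz": 0,"rx": 0,"ry": 0,"rz": 0,"gripper": 1},
  {"tx": 0.0322,"ty": -0.103,"tz": 0,"rx": 0,"ry": 0,"rz": 0,"gripper": 1},
  {"tx": 0.0322,"ty": -0.103,"tz": 0,"rx": 0,"ry": 0,"rz": 0,"gripper": 1},
  {"tx": 0,"ty": 0,"tz": 0,"rx": 0,"ry": 0,"rz": 0.267,"gripper": 1},
  {"tx": 0,"ty": 0,"tz": 0,"rx": 0,"ry": 0,"rz": 0,"gripper": 1},
])

```text
time_s: 4.88
ee_pos: [533.1, 43.5, 150.1]
ee_rot: [180.0, 0.0, -7.9]
force: [-0.5, 0.1, 0.3]
gripper_width: 45.0
gripper_force: 25.0
```

```bash
python3 - <<'E'
from h import *
plan(533,43.6,33,-8); print(env.state()['gripper_width'])
f=grab('wrist'); keep(f,'w2'); save(f,'w2.png')
E
```

```text
now [533.1  43.5 150.1] [180.    0.   -7.9] q [  3.4  17.6 100.5  -0.   61.9 101.3] shift [-0.000e+00 -2.000e-04  2.342e-01] turn [0.001 0.001 0.004]
44.97583470388686
```

View pics/w2.png

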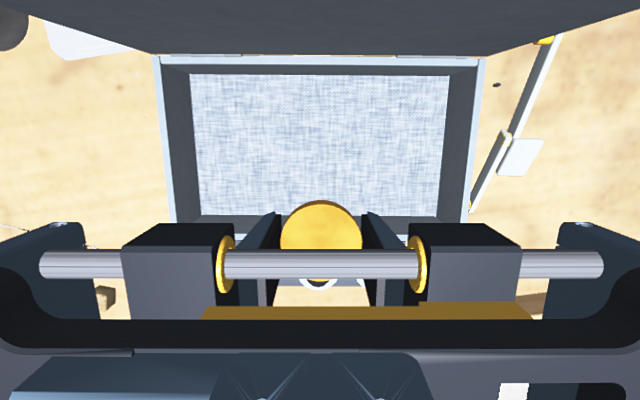

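Puck held at (320,225), box interior symmetric about it. I'm lowering and releasing it, then going over to look at the cube.

Request:
send_rows([
  {"tx": 0,"ty": 0,"tz": 0.09,"rx": 0,"ry": 0,"rz": 0,"gripper": 1},
  {"tx": 0,"ty": 0,"tz": 0.08,"rx": 0,"ry": 0,"rz": 0,"gripper": 1},
  {"tx": 0,"ty": 0,"tz": 0.045,"rx": 0,"ry": 0,"rz": 0,"gripper": 1},
  {"tx": 0,"ty": 0,"tz": 0.022,"rx": 0,"ry": 0,"rz": 0,"gripper": 1},
  {"tx": 0,"ty": 0,"tz": 0,"rx": 0,"ry": 0,"rz": 0,"gripper": 1},
  {"tx": 0,"ty": 0,"tz": 0,"rx": 0,"ry": 0,"rz": 0,"gripper": -0.25},
  {"tx": 0,"ty": 0,"tz": 0,"rx": 0,"ry": 0,"rz": 0,"gripper": -0.25},
  {"tx": 0,"ty": 0,"tz": 0,"rx": 0,"ry": 0,"rz": 0,"gripper": -0.25},
])

```text
time_s: 5.92
ee_pos: [533.5, 43.0, 32.5]
ee_rot: [-180.0, -0.1, -8.0]
force: [-0.0, 0.8, 0.0]
gripper_width: 57.3
gripper_force: 0.0
```

Request:
send_rows([
  {"tx": 0,"ty": 0,"tz": -0.08,"rx": 0,"ry": 0,"rz": 0,"gripper": -0.25},
  {"tx": 0,"ty": 0,"tz": -0.11,"rx": 0,"ry": 0,"rz": 0,"gripper": -0.25},
  {"tx": 0,"ty": 0,"tz": -0.11,"rx": 0,"ry": 0,"rz": 0,"gripper": -0.25},
  {"tx": -0.065,"ty": -0.074,"tz": 0,"rx": 0,"ry": 0,"rz": 0,"gripper": -0.25},
  {"tx": -0.065,"ty": -0.074,"tz": 0,"rx": 0,"ry": 0,"rz": 0,"gripper": -0.25},
  {"tx": -0.065,"ty": -0.074,"tz": 0,"rx": 0,"ry": 0,"rz": 0,"gripper": -0.25},
  {"tx": -0.065,"ty": -0.074,"tz": 0,"rx": 0,"ry": 0,"rz": 0,"gripper": -0.25},
  {"tx": -0.065,"ty": -0.074,"tz": 0,"rx": 0,"ry": 0,"rz": 0,"gripper": -0.25},
  {"tx": -0.065,"ty": -0.074,"tz": 0,"rx": 0,"ry": 0,"rz": 0,"gripper": -0.25},
  {"tx": 0,"ty": 0,"tz": 0,"rx": 0,"ry": 0,"rz": 0,"gripper": -0.25},
])

```text
time_s: 7.18
ee_pos: [369.7, 292.1, 182.2]
ee_rot: [-180.0, 0.0, -7.8]
force: [0.4, -1.5, -0.6]
gripper_width: 56.9
gripper_force: 0.0
```

```bash
python3 - <<'E'
from h import *
w=load('w2')
for u,v in [(157,57),(484,57),(190,73),(449,77)]: print(pt(w,u,v,80 if v<70 else 25).round(1))
plan(446,297,50,-8); print(env.state()['gripper_width'])
f=grab('wrist'); keep(f,'w3'); save(f,'w3.png')
print(proj(f,(446,297,11)).round(), proj(f,(533,43.6,40)).round())
E
```

```text
[658.3 143.8  80. ]
[626.4 -87.   80. ]
[654.9 143.1  25. ]
[620.3 -83.5  25. ]
now [369.7 292.1 182.2] [-180.     0.    -7.8] q [ 36.9  10.4 105.5   0.   64.1 134.7] shift [ 0.15   -0.0301  0.2644] turn [-0.001  0.     0.008]
56.88276967649958
[306. 112.] [576. -30.]
```

View pics/w3.png

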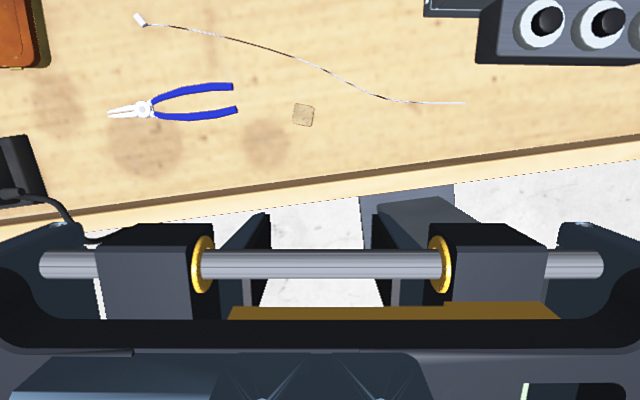

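The cube is at (303,115), clear of the pliers, and the box centre (572.6, 38.1) at yaw -7.9° is confirmed. Next I measure the cube.

```bash
python3 - <<'E'
from h import *
f=load('w3')
h=cv2.cvtColor(f['frame'],cv2.COLOR_RGB2HSV); print(h[115,303],h[118,300],h[140,310],h[95,300])
blob(f,(280,95,330,135),lambda h:(h[...,2]<195),18)
E
```

```text
[ 20  70 218] [ 19  67 225] [ 22  64 243] [ 22  53 246]
centre 438.4 292.2 size 15.6 2.1 long axis deg -20.6 px [312. 119.]
```

```bash
python3 - <<'E'
from h import *
f=load('w3')
print(cv2.cvtColor(f['frame'],cv2.COLOR_RGB2HSV)[98:132:4,285:322:4,2])
blob(f,(280,95,330,135),lambda h:(h[...,2]<232),18)
E
```

```text
[[248 247 245 245 245 243 242 244 243 242]
 [241 240 242 245 244 242 241 242 243 244]
 [241 242 245 211 226 230 221 240 245 244]
 [243 243 227 212 226 218 226 209 244 244]
 [244 242 209 212 214 221 224 150 241 242]
 [240 239 217 220 223 209 210 219 239 241]
 [237 239 227 231 232 224 224 241 242 242]
 [241 243 241 244 245 239 179 245 244 244]
 [238 242 241 243 243 243 243 242 242 243]]
centre 443.6 300.5 size 22.3 21.2 long axis deg 71.3 px [303. 115.]
```

Request:
send_rows([
  {"tx": 0,"ty": 0,"tz": 0,"rx": 0,"ry": 0,"rz": -0.33,"gripper": -0.25},
  {"tx": 0,"ty": 0,"tz": 0,"rx": 0,"ry": 0,"rz": -0.33,"gripper": -0.25},
  {"tx": 0,"ty": 0,"tz": 0,"rx": 0,"ry": 0,"rz": -0.33,"gripper": -0.25},
  {"tx": 0,"ty": 0,"tz": 0,"rx": 0,"ry": 0,"rz": -0.33,"gripper": -0.25},
  {"tx": 0,"ty": 0,"tz": 0,"rx": 0,"ry": 0,"rz": -0.33,"gripper": -0.25},
  {"tx": 0,"ty": 0,"tz": 0,"rx": 0,"ry": 0,"rz": -0.33,"gripper": -0.25},
  {"tx": 0,"ty": 0,"tz": 0,"rx": 0,"ry": 0,"rz": -0.33,"gripper": -0.25},
  {"tx": 0,"ty": 0,"tz": 0,"rx": 0,"ry": 0,"rz": -0.33,"gripper": -0.25},
  {"tx": 0.0208,"ty": 0.0461,"tz": 0.05,"rx": 0,"ry": 0,"rz": 0,"gripper": -0.25},
  {"tx": 0.0208,"ty": 0.0461,"tz": 0.05,"rx": 0,"ry": 0,"rz": 0,"gripper": -0.25},
  {"tx": 0.0208,"ty": 0.0461,"tz": 0.05,"rx": 0,"ry": 0,"rz": 0,"gripper": -0.25},
  {"tx": 0,"ty": 0,"tz": 0.03,"rx": 0,"ry": 0,"rz": 0,"gripper": -0.25},
])

```text
time_s: 8.72
ee_pos: [448.5, 295.9, 90.6]
ee_rot: [-180.0, 0.1, 71.0]
force: [-0.4, -1.4, 0.7]
gripper_width: 57.2
gripper_force: 0.0
```

```bash
python3 - <<'E'
from h import *
plan(444,299,4,71.3); f=grab('wrist'); save(f,'w4.png'); print(proj(f,(444.5,299.5,22)))
E
```

```text
now [448.5 295.9  90.6] [-1.8e+02  1.0e-01  7.1e+01] q [ 32.2  21.3 104.7  -0.   54.1  51.2] shift [ 0.0031 -0.0105  0.1732] turn [-0.     0.002 -0.01 ]
[315.6726781  205.07045869]
```

View pics/w4.png

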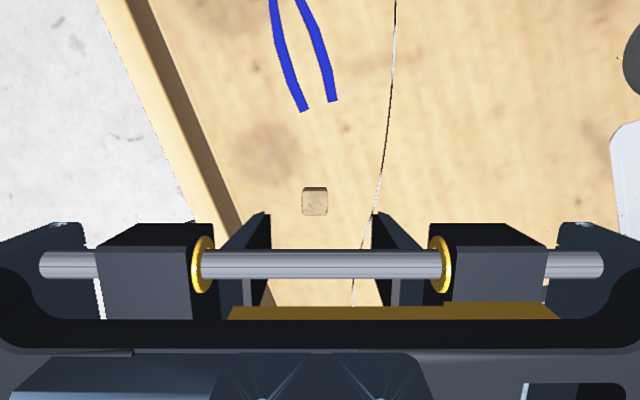

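The cube top is at (314,203), matching the prediction, and a thin wire passes beside it. I'm narrowing the fingers before going down.

Request:
send_rows([
  {"tx": 0.003,"ty": -0.0105,"tz": 0.05,"rx": 0,"ry": 0,"rz": 0,"gripper": 0.15},
  {"tx": 0,"ty": 0,"tz": 0.05,"rx": 0,"ry": 0,"rz": 0,"gripper": 0.15},
  {"tx": 0,"ty": 0,"tz": 0.05,"rx": 0,"ry": 0,"rz": 0,"gripper": 0.15},
  {"tx": 0,"ty": 0,"tz": 0.023,"rx": 0,"ry": 0,"rz": 0,"gripper": 0.15},
  {"tx": 0,"ty": 0,"tz": 0,"rx": 0,"ry": 0,"rz": 0,"gripper": 0.15},
  {"tx": 0,"ty": 0,"tz": 0,"rx": 0,"ry": 0,"rz": 0,"gripper": 1},
  {"tx": 0,"ty": 0,"tz": 0,"rx": 0,"ry": 0,"rz": 0,"gripper": 1},
  {"tx": 0,"ty": 0,"tz": 0,"rx": 0,"ry": 0,"rz": 0,"gripper": 1},
  {"tx": 0,"ty": 0,"tz": 0,"rx": 0,"ry": 0,"rz": 0,"gripper": 1},
  {"tx": 0,"ty": 0,"tz": -0.05,"rx": 0,"ry": 0,"rz": 0,"gripper": 1},
  {"tx": 0,"ty": 0,"tz": -0.1,"rx": 0,"ry": 0,"rz": 0,"gripper": 1},
  {"tx": 0,"ty": 0,"tz": -0.12,"rx": 0,"ry": 0,"rz": 0,"gripper": 1},
])

```text
time_s: 10.28
ee_pos: [441.5, 299.8, 140.9]
ee_rot: [-179.9, 0.1, 71.1]
force: [1.0, 0.5, 0.0]
gripper_width: 20.7
gripper_force: 25.0
```

Request:
send_rows([
  {"tx": 0,"ty": 0,"tz": -0.02,"rx": 0,"ry": 0,"rz": -0.336,"gripper": 1},
  {"tx": 0,"ty": 0,"tz": 0,"rx": 0,"ry": 0,"rz": -0.336,"gripper": 1},
  {"tx": 0,"ty": 0,"tz": 0,"rx": 0,"ry": 0,"rz": -0.336,"gripper": 1},
  {"tx": 0,"ty": 0,"tz": 0,"rx": 0,"ry": 0,"rz": -0.336,"gripper": 1},
  {"tx": 0,"ty": 0,"tz": 0,"rx": 0,"ry": 0,"rz": -0.336,"gripper": 1},
  {"tx": 0,"ty": 0,"tz": 0,"rx": 0,"ry": 0,"rz": -0.336,"gripper": 1},
  {"tx": 0,"ty": 0,"tz": 0,"rx": 0,"ry": 0,"rz": -0.336,"gripper": 1},
  {"tx": 0,"ty": 0,"tz": 0,"rx": 0,"ry": 0,"rz": -0.336,"gripper": 1},
  {"tx": 0,"ty": 0,"tz": 0,"rx": 0,"ry": 0,"rz": -0.336,"gripper": 1},
  {"tx": 0,"ty": 0,"tz": 0,"rx": 0,"ry": 0,"rz": -0.336,"gripper": 1},
])

```text
time_s: 11.52
ee_pos: [442.1, 300.2, 150.2]
ee_rot: [-180.0, -0.0, 172.3]
force: [-0.9, 0.2, -0.4]
gripper_width: 20.5
gripper_force: 25.0
```

Request:
send_rows([
  {"tx": -0.06,"ty": -0.087,"tz": 0,"rx": 0,"ry": 0,"rz": 0,"gripper": 1},
  {"tx": -0.06,"ty": -0.087,"tz": 0,"rx": 0,"ry": 0,"rz": 0,"gripper": 1},
  {"tx": -0.06,"ty": -0.087,"tz": 0,"rx": 0,"ry": 0,"rz": 0,"gripper": 1},
  {"tx": -0.06,"ty": -0.087,"tz": 0,"rx": 0,"ry": 0,"rz": 0,"gripper": 1},
  {"tx": -0.06,"ty": -0.087,"tz": 0,"rx": 0,"ry": 0,"rz": 0,"gripper": 1},
  {"tx": -0.06,"ty": -0.087,"tz": 0,"rx": 0,"ry": 0,"rz": 0,"gripper": 1},
  {"tx": 0,"ty": 0,"tz": 0,"rx": 0,"ry": 0,"rz": 0,"gripper": 1},
])

```text
time_s: 12.4
ee_pos: [585.1, 13.6, 150.0]
ee_rot: [-180.0, 0.0, 171.7]
force: [-1.0, 1.0, -0.8]
gripper_width: 20.5
gripper_force: 25.0
```

```bash
python3 - <<'E'
from h import *
plan(584.7,16.2,32,172); print(env.state()['gripper_width'])
E
```

```text
now [585.1  13.6 150. ] [-180.     0.   171.7] q [  0.2  21.9  93.9  -0.   64.2 -81.4] shift [0.0017 0.0051 0.236 ] turn [-0.001  0.001 -0.01 ]
20.453952109878397
```

Request:
send_rows([
  {"tx": 0,"ty": 0.005,"tz": 0.09,"rx": 0,"ry": 0,"rz": 0,"gripper": 1},
  {"tx": 0,"ty": 0,"tz": 0.09,"rx": 0,"ry": 0,"rz": 0,"gripper": 1},
  {"tx": 0,"ty": 0,"tz": 0.04,"rx": 0,"ry": 0,"rz": 0,"gripper": 1},
  {"tx": 0,"ty": 0,"tz": 0.016,"rx": 0,"ry": 0,"rz": 0,"gripper": 1},
  {"tx": 0,"ty": 0,"tz": 0,"rx": 0,"ry": 0,"rz": 0,"gripper": 1},
  {"tx": 0,"ty": 0,"tz": 0,"rx": 0,"ry": 0,"rz": 0,"gripper": 0.2},
  {"tx": 0,"ty": 0,"tz": 0,"rx": 0,"ry": 0,"rz": 0,"gripper": 0.2},
  {"tx": 0,"ty": 0,"tz": 0,"rx": 0,"ry": 0,"rz": 0,"gripper": 0.2},
  {"tx": 0,"ty": 0,"tz": -0.08,"rx": 0,"ry": 0,"rz": 0,"gripper": 0.2},
  {"tx": 0,"ty": 0,"tz": -0.12,"rx": 0,"ry": 0,"rz": 0,"gripper": 0.2},
  {"tx": 0,"ty": 0,"tz": -0.12,"rx": 0,"ry": 0,"rz": 0,"gripper": 0.2},
])

```text
time_s: 13.78
ee_pos: [584.1, 19.1, 194.1]
ee_rot: [-180.0, -0.0, 171.9]
force: [2.1, -0.2, 0.8]
gripper_width: 36.2
gripper_force: 0.0
```

Request:
send_rows([
  {"tx": -0.0115,"ty": -0.1045,"tz": 0,"rx": 0,"ry": 0,"rz": 0,"gripper": -1},
  {"tx": -0.0115,"ty": -0.1045,"tz": 0,"rx": 0,"ry": 0,"rz": 0,"gripper": -1},
  {"tx": -0.0115,"ty": -0.1045,"tz": 0,"rx": 0,"ry": 0,"rz": 0,"gripper": -1},
  {"tx": -0.0115,"ty": -0.1045,"tz": 0,"rx": 0,"ry": 0,"rz": 0,"gripper": -1},
  {"tx": -0.0115,"ty": -0.1045,"tz": 0,"rx": 0,"ry": 0,"rz": 0,"gripper": -1},
  {"tx": -0.0115,"ty": -0.1045,"tz": 0,"rx": 0,"ry": 0,"rz": 0,"gripper": -1},
  {"tx": -0.0115,"ty": -0.1045,"tz": 0,"rx": 0,"ry": 0,"rz": 0,"gripper": -1},
])

```text
time_s: 14.65
ee_pos: [572.7, -350.3, 192.6]
ee_rot: [-180.0, 0.0, 171.9]
force: [1.0, 0.5, -0.6]
gripper_width: 91.0
gripper_force: 0.0
```

Request:
send_rows([
  {"tx": 0,"ty": 0,"tz": 0,"rx": 0,"ry": 0,"rz": 0.348,"gripper": -1},
  {"tx": 0,"ty": 0,"tz": 0,"rx": 0,"ry": 0,"rz": 0.348,"gripper": -1},
  {"tx": 0,"ty": 0,"tz": 0,"rx": 0,"ry": 0,"rz": 0.348,"gripper": -1},
  {"tx": 0,"ty": 0,"tz": 0,"rx": 0,"ry": 0,"rz": 0.348,"gripper": -1},
  {"tx": 0,"ty": 0,"tz": 0,"rx": 0,"ry": 0,"rz": 0.348,"gripper": -1},
  {"tx": 0,"ty": 0,"tz": 0,"rx": 0,"ry": 0,"rz": 0.348,"gripper": -1},
  {"tx": 0,"ty": 0,"tz": 0,"rx": 0,"ry": 0,"rz": 0.348,"gripper": -1},
  {"tx": 0,"ty": 0,"tz": 0,"rx": 0,"ry": 0,"rz": 0.348,"gripper": -1},
  {"tx": 0,"ty": 0,"tz": 0,"rx": 0,"ry": 0,"rz": 0.348,"gripper": -1},
  {"tx": 0,"ty": 0,"tz": 0,"rx": 0,"ry": 0,"rz": 0.348,"gripper": -1},
  {"tx": 0,"ty": 0,"tz": 0,"rx": 0,"ry": 0,"rz": 0.348,"gripper": -1},
  {"tx": 0,"ty": 0,"tz": 0,"rx": 0,"ry": 0,"rz": 0,"gripper": -1},
])

```text
time_s: 16.15
ee_pos: [572.9, -348.6, 192.5]
ee_rot: [180.0, 0.0, 57.2]
force: [0.1, -0.1, 1.2]
gripper_width: 91.1
gripper_force: 0.0
```

```bash
python3 - <<'E'
from h import *
plan(571.8,-351.4,6,56.8); f=grab('wrist'); keep(f,'w5'); t=grab('top'); keep(t,'top5')
from h import cv2
a=cv2.cvtColor(f['frame'],4)[0:260]; b=cv2.cvtColor(t['frame'],4)[140:300,230:480]
b=cv2.resize(b,(640,410)); cv2.imwrite('pics/w5.png',cv2.resize(np.vstack([a,b]),None,fx=.85,fy=.85))
E
```

```text
now [ 572.9 -348.6  192.5] [180.    0.   57.2] q [-32.3  27.7  77.8  -0.   74.5   0.5] shift [-0.0059  0.0012  0.373 ] turn [0.    0.    0.014]
```

View pics/w5.png

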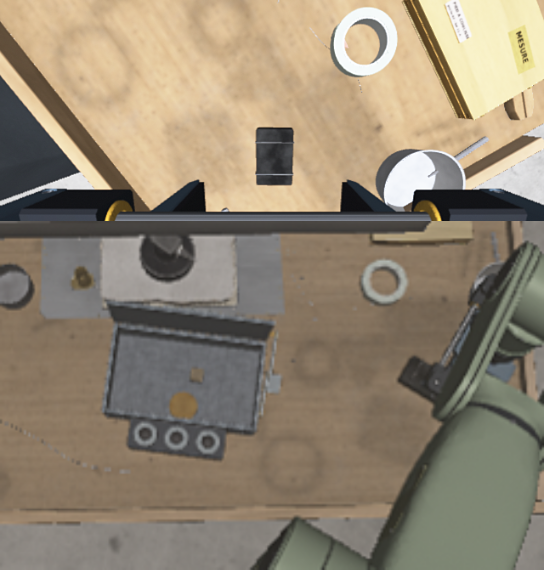

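Lower half: puck and cube are in the box. Upper half: the charcoal at (275,156) is aligned between the fingers, so I'm grasping it.

Request:
send_rows([
  {"tx": -0.006,"ty": 0.001,"tz": 0.1,"rx": 0,"ry": 0,"rz": 0,"gripper": -1},
  {"tx": 0,"ty": 0,"tz": 0.1,"rx": 0,"ry": 0,"rz": 0,"gripper": -1},
  {"tx": 0,"ty": 0,"tz": 0.1,"rx": 0,"ry": 0,"rz": 0,"gripper": -1},
  {"tx": 0,"ty": 0,"tz": 0.05,"rx": 0,"ry": 0,"rz": 0,"gripper": -1},
  {"tx": 0,"ty": 0,"tz": 0.023,"rx": 0,"ry": 0,"rz": 0,"gripper": -1},
  {"tx": 0,"ty": 0,"tz": 0,"rx": 0,"ry": 0,"rz": 0,"gripper": -1},
  {"tx": 0,"ty": 0,"tz": 0,"rx": 0,"ry": 0,"rz": 0,"gripper": 1},
  {"tx": 0,"ty": 0,"tz": 0,"rx": 0,"ry": 0,"rz": 0,"gripper": 1},
  {"tx": 0,"ty": 0,"tz": 0,"rx": 0,"ry": 0,"rz": 0,"gripper": 1},
  {"tx": 0,"ty": 0,"tz": 0,"rx": 0,"ry": 0,"rz": 0,"gripper": 1},
  {"tx": 0,"ty": 0,"tz": -0.02,"rx": 0,"ry": 0,"rz": 0,"gripper": 1},
  {"tx": 0,"ty": 0,"tz": -0.1,"rx": 0,"ry": 0,"rz": 0,"gripper": 1},
], grip_force=30)

```text
time_s: 17.75
ee_pos: [569.6, -350.0, 63.6]
ee_rot: [-179.5, 0.0, 57.1]
force: [-0.1, -0.9, -0.3]
gripper_width: 47.7
gripper_force: 30.0
```

Request:
send_rows([
  {"tx": 0,"ty": 0,"tz": -0.1,"rx": 0,"ry": 0,"rz": -0.348,"gripper": 1},
  {"tx": 0,"ty": 0,"tz": -0.1,"rx": 0,"ry": 0,"rz": -0.348,"gripper": 1},
  {"tx": 0,"ty": 0,"tz": 0,"rx": 0,"ry": 0,"rz": -0.348,"gripper": 1},
  {"tx": 0,"ty": 0,"tz": 0,"rx": 0,"ry": 0,"rz": -0.348,"gripper": 1},
  {"tx": 0,"ty": 0,"tz": 0,"rx": 0,"ry": 0,"rz": -0.348,"gripper": 1},
  {"tx": 0,"ty": 0,"tz": 0,"rx": 0,"ry": 0,"rz": -0.348,"gripper": 1},
  {"tx": 0,"ty": 0,"tz": 0,"rx": 0,"ry": 0,"rz": -0.348,"gripper": 1},
  {"tx": 0,"ty": 0,"tz": 0,"rx": 0,"ry": 0,"rz": -0.348,"gripper": 1},
  {"tx": 0,"ty": 0,"tz": 0,"rx": 0,"ry": 0,"rz": -0.348,"gripper": 1},
  {"tx": 0,"ty": 0,"tz": 0,"rx": 0,"ry": 0,"rz": -0.348,"gripper": 1},
  {"tx": 0,"ty": 0,"tz": 0,"rx": 0,"ry": 0,"rz": -0.348,"gripper": 1},
  {"tx": 0,"ty": 0,"tz": 0,"rx": 0,"ry": 0,"rz": 0,"gripper": 1},
])

```text
time_s: 19.25
ee_pos: [571.7, -351.3, 166.5]
ee_rot: [-180.0, 0.0, 171.8]
force: [-0.1, -0.5, -0.6]
gripper_width: 47.6
gripper_force: 30.0
```

Request:
send_rows([
  {"tx": 0.086,"ty": 0,"tz": 0,"rx": 0,"ry": 0,"rz": 0,"gripper": 1},
  {"tx": 0,"ty": 0.1126,"tz": 0,"rx": 0,"ry": 0,"rz": 0,"gripper": 1},
  {"tx": 0,"ty": 0.1126,"tz": 0,"rx": 0,"ry": 0,"rz": 0,"gripper": 1},
  {"tx": 0,"ty": 0.1126,"tz": 0,"rx": 0,"ry": 0,"rz": 0,"gripper": 1},
  {"tx": 0,"ty": 0.1126,"tz": 0,"rx": 0,"ry": 0,"rz": 0,"gripper": 1},
  {"tx": 0,"ty": 0.1126,"tz": 0,"rx": 0,"ry": 0,"rz": 0,"gripper": 1},
  {"tx": 0,"ty": 0.1126,"tz": 0,"rx": 0,"ry": 0,"rz": 0,"gripper": 1},
  {"tx": 0,"ty": 0.1126,"tz": 0,"rx": 0,"ry": 0,"rz": 0,"gripper": 1},
  {"tx": 0,"ty": 0.1126,"tz": 0,"rx": 0,"ry": 0,"rz": 0,"gripper": 1},
  {"tx": 0,"ty": 0,"tz": 0,"rx": 0,"ry": 0,"rz": 0,"gripper": 1},
])

```text
time_s: 20.5
ee_pos: [592.5, 104.3, 166.1]
ee_rot: [179.9, 0.0, 172.1]
force: [0.6, -0.1, -0.5]
gripper_width: 48.2
gripper_force: 30.0
```

```bash
python3 - <<'E'
from h import *
plan(593.4,100.8,34,172); print(env.state()['gripper_width'])
E
```

```text
now [592.5 104.3 166.1] [179.9   0.  172.1] q [  8.9  22.5  90.3   0.1  67.1 -73.2] shift [-0.0026 -0.007   0.2642] turn [0.002 0.001 0.002]
48.21708948293473
```

Request:
send_rows([
  {"tx": 0,"ty": -0.007,"tz": 0.1,"rx": 0,"ry": 0,"rz": 0,"gripper": 1},
  {"tx": 0,"ty": 0,"tz": 0.09,"rx": 0,"ry": 0,"rz": 0,"gripper": 1},
  {"tx": 0,"ty": 0,"tz": 0.05,"rx": 0,"ry": 0,"rz": 0,"gripper": 1},
  {"tx": 0,"ty": 0,"tz": 0.024,"rx": 0,"ry": 0,"rz": 0,"gripper": 1},
  {"tx": 0,"ty": 0,"tz": 0,"rx": 0,"ry": 0,"rz": 0,"gripper": 1},
  {"tx": 0,"ty": 0,"tz": 0,"rx": 0,"ry": 0,"rz": 0,"gripper": -0.35},
  {"tx": 0,"ty": 0,"tz": 0,"rx": 0,"ry": 0,"rz": 0,"gripper": -0.35},
  {"tx": 0,"ty": 0,"tz": 0,"rx": 0,"ry": 0,"rz": 0,"gripper": -0.35},
  {"tx": 0,"ty": 0,"tz": -0.08,"rx": 0,"ry": 0,"rz": 0,"gripper": -0.35},
  {"tx": 0,"ty": 0,"tz": -0.12,"rx": 0,"ry": 0,"rz": 0,"gripper": -0.35},
  {"tx": 0,"ty": 0,"tz": -0.12,"rx": 0,"ry": 0,"rz": 0,"gripper": -0.35},
])

```text
time_s: 21.88
ee_pos: [591.5, 97.1, 195.5]
ee_rot: [-180.0, -0.0, 171.9]
force: [0.7, 0.2, -0.8]
gripper_width: 61.3
gripper_force: 0.0
```

Request:
send_rows([
  {"tx": 0.0116,"ty": -0.1064,"tz": 0,"rx": 0,"ry": 0,"rz": 0,"gripper": -0.35},
  {"tx": 0.0116,"ty": -0.1064,"tz": 0,"rx": 0,"ry": 0,"rz": 0,"gripper": -0.35},
  {"tx": 0.0116,"ty": -0.1064,"tz": 0,"rx": 0,"ry": 0,"rz": 0,"gripper": -0.35},
  {"tx": 0.0116,"ty": -0.1064,"tz": 0,"rx": 0,"ry": 0,"rz": 0,"gripper": -0.35},
  {"tx": 0.0116,"ty": -0.1064,"tz": 0,"rx": 0,"ry": 0,"rz": 0,"gripper": -0.35},
  {"tx": 0.0116,"ty": -0.1064,"tz": 0,"rx": 0,"ry": 0,"rz": 0,"gripper": -0.35},
  {"tx": 0.0116,"ty": -0.1064,"tz": 0,"rx": 0,"ry": 0,"rz": 0,"gripper": -0.35},
  {"tx": 0.0116,"ty": -0.1064,"tz": 0,"rx": 0,"ry": 0,"rz": 0,"gripper": -0.35},
  {"tx": 0.0116,"ty": -0.1064,"tz": 0,"rx": 0,"ry": 0,"rz": 0,"gripper": 0},
  {"tx": 0.0116,"ty": -0.1064,"tz": 0,"rx": 0,"ry": 0,"rz": 0,"gripper": 0},
])

```text
time_s: 23.12
ee_pos: [459.2, -423.1, 194.1]
ee_rot: [-180.0, 0.0, 171.9]
force: [1.1, -0.4, 0.4]
gripper_width: 46.3
gripper_force: 0.0
```

Request:
send_rows([
  {"tx": 0,"ty": 0,"tz": 0,"rx": 0,"ry": 0,"rz": 0.341,"gripper": 0},
  {"tx": 0,"ty": 0,"tz": 0,"rx": 0,"ry": 0,"rz": 0.341,"gripper": 0},
  {"tx": 0,"ty": 0,"tz": 0,"rx": 0,"ry": 0,"rz": 0.341,"gripper": 0},
  {"tx": 0,"ty": 0,"tz": 0,"rx": 0,"ry": 0,"rz": 0.341,"gripper": 0},
  {"tx": 0,"ty": 0,"tz": 0,"rx": 0,"ry": 0,"rz": 0.341,"gripper": 0},
  {"tx": 0,"ty": 0,"tz": 0,"rx": 0,"ry": 0,"rz": 0.341,"gripper": 0},
  {"tx": 0,"ty": 0,"tz": 0,"rx": 0,"ry": 0,"rz": 0.341,"gripper": 0},
  {"tx": 0,"ty": 0,"tz": 0,"rx": 0,"ry": 0,"rz": 0.341,"gripper": 0},
  {"tx": 0,"ty": 0,"tz": 0,"rx": 0,"ry": 0,"rz": 0.341,"gripper": 0},
  {"tx": 0,"ty": 0,"tz": 0,"rx": 0,"ry": 0,"rz": 0,"gripper": 0},
])

```text
time_s: 24.38
ee_pos: [459.8, -421.4, 193.9]
ee_rot: [-180.0, 0.0, 80.0]
force: [1.0, 0.8, -0.4]
gripper_width: 45.3
gripper_force: 0.0
```

```bash
python3 - <<'E'
from h import *
plan(462.5,-418.3,2,79.8); f=grab('wrist'); keep(f,'w6'); t=grab('top'); keep(t,'top6')
print(proj(f,(462.5,-418.3,8)))
a=cv2.cvtColor(f['frame'],4)[0:260]; b=cv2.cvtColor(t['frame'],4)[140:300,230:480]
b=cv2.resize(b,(640,410)); cv2.imwrite('pics/w6.png',cv2.resize(np.vstack([a,b]),None,fx=.85,fy=.85))
E
```

```text
now [ 459.8 -421.4  193.9] [-180.    0.   80.] q [-43.6  23.4  84.7  -0.   71.9 -33.6] shift [0.0071 0.0043 0.3838] turn [-0.     0.     0.006]
[323.46762986 177.37867018]
```

View pics/w6.png

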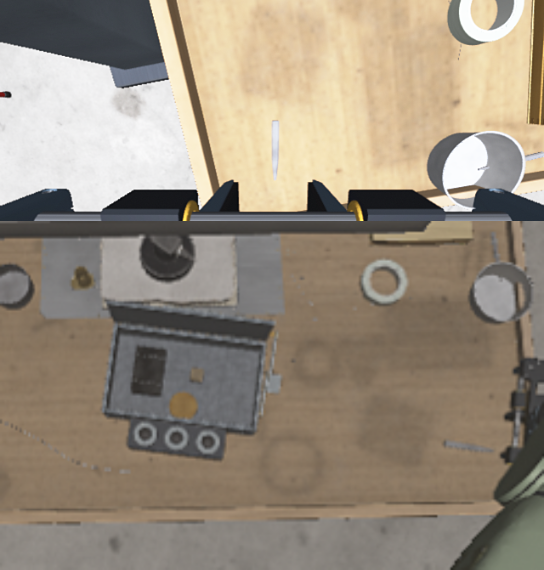

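The charcoal, puck and cube are in the box. The punch at (276,148) is where predicted, so I'm grasping it.

Request:
send_rows([
  {"tx": 0.007,"ty": 0.004,"tz": 0.1,"rx": 0,"ry": 0,"rz": 0,"gripper": 0},
  {"tx": 0,"ty": 0,"tz": 0.1,"rx": 0,"ry": 0,"rz": 0,"gripper": 0},
  {"tx": 0,"ty": 0,"tz": 0.1,"rx": 0,"ry": 0,"rz": 0,"gripper": 0},
  {"tx": 0,"ty": 0,"tz": 0.06,"rx": 0,"ry": 0,"rz": 0,"gripper": 0},
  {"tx": 0,"ty": 0,"tz": 0.023,"rx": 0,"ry": 0,"rz": 0,"gripper": 0},
  {"tx": 0,"ty": 0,"tz": 0,"rx": 0,"ry": 0,"rz": 0,"gripper": 0},
  {"tx": 0,"ty": 0,"tz": 0,"rx": 0,"ry": 0,"rz": 0,"gripper": 1},
  {"tx": 0,"ty": 0,"tz": 0,"rx": 0,"ry": 0,"rz": 0,"gripper": 1},
  {"tx": 0,"ty": 0,"tz": 0,"rx": 0,"ry": 0,"rz": 0,"gripper": 1},
  {"tx": 0,"ty": 0,"tz": 0,"rx": 0,"ry": 0,"rz": 0,"gripper": 1},
  {"tx": 0,"ty": 0,"tz": -0.02,"rx": 0,"ry": 0,"rz": 0,"gripper": 1},
  {"tx": 0,"ty": 0,"tz": -0.1,"rx": 0,"ry": 0,"rz": 0,"gripper": 1},
], grip_force=25)

```text
time_s: 25.98
ee_pos: [460.6, -416.8, 60.5]
ee_rot: [-179.6, -0.2, 79.9]
force: [0.4, -0.3, 0.3]
gripper_width: 9.8
gripper_force: 25.0
```

Request:
send_rows([
  {"tx": 0,"ty": 0,"tz": -0.1,"rx": 0,"ry": 0,"rz": -0.07,"gripper": 1},
  {"tx": 0,"ty": 0,"tz": -0.11,"rx": 0,"ry": 0,"rz": 0,"gripper": 1},
  {"tx": 0.1,"ty": 0.004,"tz": 0,"rx": 0,"ry": 0,"rz": 0,"gripper": 1},
  {"tx": 0.1,"ty": 0.004,"tz": 0,"rx": 0,"ry": 0,"rz": 0,"gripper": 1},
  {"tx": 0.1,"ty": 0.004,"tz": 0,"rx": 0,"ry": 0,"rz": 0,"gripper": 1},
  {"tx": 0.1,"ty": 0.004,"tz": 0,"rx": 0,"ry": 0,"rz": 0,"gripper": 1},
  {"tx": 0.1,"ty": 0.004,"tz": 0,"rx": 0,"ry": 0,"rz": 0,"gripper": 1},
  {"tx": 0.1,"ty": 0.004,"tz": 0,"rx": 0,"ry": 0,"rz": 0,"gripper": 1},
  {"tx": 0.1,"ty": 0.004,"tz": 0,"rx": 0,"ry": 0,"rz": 0,"gripper": 1},
  {"tx": 0.1,"ty": 0.004,"tz": 0,"rx": 0,"ry": 0,"rz": 0,"gripper": 1},
  {"tx": 0,"ty": 0,"tz": 0,"rx": 0,"ry": 0,"rz": 0,"gripper": 1},
])

```text
time_s: 27.35
ee_pos: [534.5, -21.7, 168.1]
ee_rot: [179.9, -0.0, 82.2]
force: [0.2, -1.2, 0.1]
gripper_width: 9.7
gripper_force: 25.0
```

```bash
python3 - <<'E'
from h import *
plan(531.8,-22.9,30,82); print(env.state()['gripper_width'])
E
```

```text
now [534.5 -21.7 168.1] [179.9  -0.   82.2] q [-3.6 16.7 99.   0.  64.3  4.2] shift [-0.0033 -0.0052  0.2762] turn [ 0.002 -0.001  0.008]
9.676470860450028
```

Request:
send_rows([
  {"tx": -0.003,"ty": -0.005,"tz": 0.1,"rx": 0,"ry": 0,"rz": 0,"gripper": 1},
  {"tx": 0,"ty": 0,"tz": 0.1,"rx": 0,"ry": 0,"rz": 0,"gripper": 1},
  {"tx": 0,"ty": 0,"tz": 0.05,"rx": 0,"ry": 0,"rz": 0,"gripper": 1},
  {"tx": 0,"ty": 0,"tz": 0.025,"rx": 0,"ry": 0,"rz": 0,"gripper": 1},
  {"tx": 0,"ty": 0,"tz": 0,"rx": 0,"ry": 0,"rz": 0,"gripper": 1},
  {"tx": 0,"ty": 0,"tz": 0,"rx": 0,"ry": 0,"rz": 0,"gripper": 0.4},
  {"tx": 0,"ty": 0,"tz": 0,"rx": 0,"ry": 0,"rz": 0,"gripper": 0.4},
  {"tx": 0,"ty": 0,"tz": 0,"rx": 0,"ry": 0,"rz": 0,"gripper": 0.4},
  {"tx": 0,"ty": 0,"tz": -0.09,"rx": 0,"ry": 0,"rz": 0,"gripper": 0.4},
  {"tx": 0,"ty": 0,"tz": -0.12,"rx": 0,"ry": 0,"rz": 0,"gripper": 0.4},
  {"tx": 0,"ty": 0,"tz": -0.12,"rx": 0,"ry": 0,"rz": 0,"gripper": 1},
])

```text
time_s: 28.72
ee_pos: [531.1, -25.6, 196.9]
ee_rot: [180.0, 0.0, 82.0]
force: [1.5, 0.0, 0.7]
gripper_width: 19.7
gripper_force: 0.0
```

Request:
send_rows([
  {"tx": 0,"ty": 0,"tz": 0,"rx": 0,"ry": 0,"rz": -0.333,"gripper": 1},
  {"tx": 0,"ty": 0,"tz": 0,"rx": 0,"ry": 0,"rz": -0.333,"gripper": 1},
  {"tx": 0,"ty": 0,"tz": 0,"rx": 0,"ry": 0,"rz": -0.333,"gripper": 1},
  {"tx": 0,"ty": 0,"tz": 0,"rx": 0,"ry": 0,"rz": -0.333,"gripper": 1},
  {"tx": 0,"ty": 0,"tz": 0,"rx": 0,"ry": 0,"rz": -0.333,"gripper": 1},
  {"tx": 0,"ty": 0,"tz": 0,"rx": 0,"ry": 0,"rz": -0.333,"gripper": 1},
  {"tx": 0,"ty": 0,"tz": 0,"rx": 0,"ry": 0,"rz": -0.333,"gripper": 1},
  {"tx": 0,"ty": 0,"tz": 0,"rx": 0,"ry": 0,"rz": -0.333,"gripper": 1},
  {"tx": 0,"ty": 0,"tz": 0,"rx": 0,"ry": 0,"rz": -0.333,"gripper": 1},
  {"tx": 0,"ty": 0,"tz": 0,"rx": 0,"ry": 0,"rz": 0,"gripper": 1},
])

```text
time_s: 29.98
ee_pos: [531.4, -25.6, 195.2]
ee_rot: [-180.0, 0.0, 171.8]
force: [0.6, -0.4, 0.2]
gripper_width: 0.6
gripper_force: 0.0
```

```bash
python3 - <<'E'
from h import *
plan(555.9,-99.9,130,172.1); f=grab('wrist'); keep(f,'w7'); t=grab('top'); keep(t,'top7'); s=grab('scene'); keep(s,'scene7')
print(env.state()['gripper_width'])
a=cv2.cvtColor(s['frame'],4)[110:290,200:480]; b=cv2.cvtColor(t['frame'],4)[140:300,230:480]
cv2.imwrite('pics/w7.png',np.hstack([cv2.resize(a,(400,257)),cv2.resize(b,(400,256)).repeat(1,0)[:256].__class__(0) if 0 else cv2.resize(b,(400,257))]))
E
```

```text
now [531.4 -25.6 195.2] [-180.     0.   171.8] q [ -4.   15.2  97.   -0.   67.8 -85.8] shift [-0.0697 -0.1401  0.1304] turn [-0.     0.001 -0.011]
0.7092845549145311
```

View pics/w7.png

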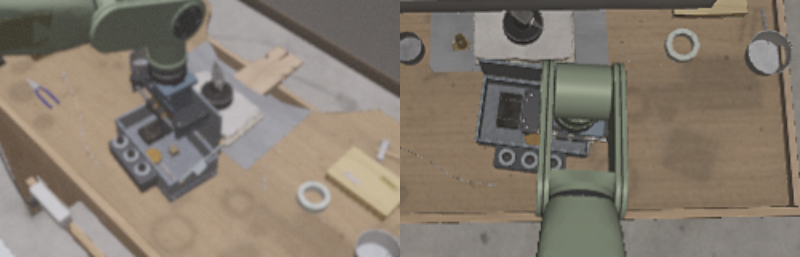

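The arm hides part of the box in both views. I'll check the punch after the stay move; now going above the pad.

Request:
send_rows([
  {"tx": -0.035,"ty": -0.07,"tz": 0,"rx": 0,"ry": 0,"rz": 0,"gripper": 1},
  {"tx": -0.035,"ty": -0.07,"tz": 0,"rx": 0,"ry": 0,"rz": 0,"gripper": 1},
  {"tx": 0,"ty": 0,"tz": 0.07,"rx": 0,"ry": 0,"rz": 0,"gripper": 1},
  {"tx": 0,"ty": 0,"tz": 0.06,"rx": 0,"ry": 0,"rz": 0,"gripper": 1},
  {"tx": 0,"ty": 0,"tz": 0.012,"rx": 0,"ry": 0,"rz": 0,"gripper": 1},
  {"tx": 0,"ty": 0,"tz": 0.01,"rx": 0,"ry": 0,"rz": 0,"gripper": 1},
  {"tx": 0,"ty": 0,"tz": 0.008,"rx": 0,"ry": 0,"rz": 0,"gripper": 1},
  {"tx": 0,"ty": 0,"tz": 0,"rx": 0,"ry": 0,"rz": 0,"gripper": 1},
])

```text
time_s: 31.12
ee_pos: [557.2, -100.0, 116.2]
ee_rot: [-180.0, 0.2, 171.9]
force: [1.3, -0.4, 2.0]
gripper_width: 0.4
gripper_force: 1.2
```

```bash
python3 - <<'E'
from h import *
f=grab('wrist'); t=grab('top'); keep(t,'top8'); s=grab('scene'); keep(s,'scene8')
print(env.state()['force'],env.state()['ee_pos'])
a=cv2.cvtColor(s['frame'],4)[150:270,240:400]; b=cv2.cvtColor(t['frame'],4)[160:260,260:420]
cv2.imwrite('pics/w8.png',np.hstack([cv2.resize(a,(400,300)),cv2.resize(b,(400,300))]))
E
```

```text
[1.58805634 0.09225532 3.71352159] [ 557.25666135 -100.02375678  116.1063672 ]
```

View pics/w8.png

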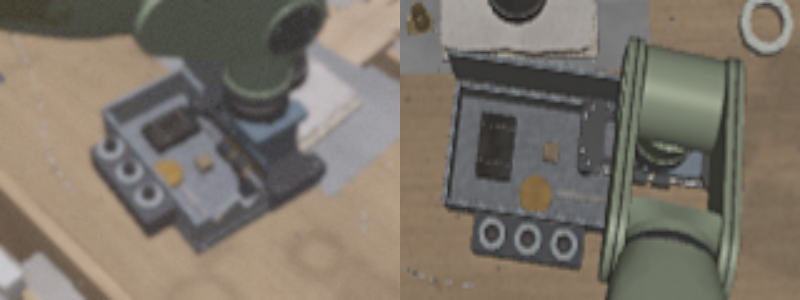

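All four pieces are in the box: charcoal (497,145), cube (550,152), puck (535,194) and punch (580,195). The tip is just touching the pad, so I'm pressing down.

Request:
send_rows([
  {"tx": 0,"ty": 0,"tz": 0.006,"rx": 0,"ry": 0,"rz": 0,"gripper": 1},
  {"tx": 0,"ty": 0,"tz": 0.006,"rx": 0,"ry": 0,"rz": 0,"gripper": 1},
  {"tx": 0,"ty": 0,"tz": 0.006,"rx": 0,"ry": 0,"rz": 0,"gripper": 1},
  {"tx": 0,"ty": 0,"tz": 0,"rx": 0,"ry": 0,"rz": 0,"gripper": 1},
])

```text
time_s: 31.78
ee_pos: [561.7, -100.7, 109.2]
ee_rot: [-180.0, 0.8, 171.9]
force: [5.4, 0.0, 8.8]
gripper_width: 0.4
gripper_force: 4.3
```

Request:
send_rows([
  {"tx": 0,"ty": 0,"tz": 0.006,"rx": 0,"ry": 0,"rz": 0,"gripper": 1},
  {"tx": 0,"ty": 0,"tz": 0.006,"rx": 0,"ry": 0,"rz": 0,"gripper": 1},
  {"tx": 0,"ty": 0,"tz": 0.006,"rx": 0,"ry": 0,"rz": 0,"gripper": 1},
  {"tx": 0,"ty": 0,"tz": 0,"rx": 0,"ry": 0,"rz": 0,"gripper": 1},
])

```text
time_s: 32.28
ee_pos: [564.8, -101.2, 101.8]
ee_rot: [-180.0, 1.2, 171.9]
force: [8.6, -0.5, 13.0]
gripper_width: -0.1
gripper_force: 6.1
```

Request:
send_rows([
  {"tx": -0.004,"ty": 0,"tz": 0.006,"rx": 0,"ry": 0,"rz": 0,"gripper": 1},
  {"tx": -0.004,"ty": 0,"tz": 0.006,"rx": 0,"ry": 0,"rz": 0,"gripper": 1},
  {"tx": -0.004,"ty": 0,"tz": 0.006,"rx": 0,"ry": 0,"rz": 0,"gripper": 1},
  {"tx": 0,"ty": 0,"tz": 0,"rx": 0,"ry": 0,"rz": 0,"gripper": 1},
])

```text
time_s: 32.78
ee_pos: [568.0, -101.8, 94.3]
ee_rot: [-179.9, 0.9, 172.0]
force: [-1.7, 2.1, 25.8]
gripper_width: 0.4
gripper_force: 13.9
```

Request:
send_rows([
  {"tx": -0.004,"ty": 0,"tz": 0.007,"rx": 0,"ry": 0,"rz": 0,"gripper": 1},
  {"tx": -0.004,"ty": 0,"tz": 0.007,"rx": 0,"ry": 0,"rz": 0,"gripper": 1},
  {"tx": 0,"ty": 0,"tz": 0.007,"rx": 0,"ry": 0,"rz": 0,"gripper": 1},
  {"tx": 0,"ty": 0,"tz": 0,"rx": 0,"ry": 0,"rz": 0,"gripper": 1},
])

```text
time_s: 33.28
ee_pos: [568.9, -102.0, 92.1]
ee_rot: [-179.8, 0.9, 172.3]
force: [-30.7, 6.1, 77.2]
gripper_width: 0.7
gripper_force: 37.6
```

```bash
python3 - <<'E'
from h import *
t=grab('top'); s=grab('scene')
a=cv2.cvtColor(s['frame'],4)[150:270,240:400]; b=cv2.cvtColor(t['frame'],4)[160:260,260:420]
cv2.imwrite('pics/w9.png',np.hstack([cv2.resize(a,(400,300)),cv2.resize(b,(400,300))]))
o=load('scene8')['frame'].astype(int); print(np.abs(s['frame'].astype(int)-o).sum(2)[150:270,240:400].mean())
E
```

```text
17.678541666666668
```

The force has risen to 77 N, so something is blocking. I'm backing off and looking.

Request:
send_rows([
  {"tx": 0.01,"ty": 0,"tz": -0.02,"rx": 0,"ry": 0,"rz": 0,"gripper": 1},
  {"tx": 0.01,"ty": 0,"tz": -0.02,"rx": 0,"ry": 0,"rz": 0,"gripper": 1},
  {"tx": 0.03,"ty": 0,"tz": -0.08,"rx": 0,"ry": 0,"rz": 0,"gripper": 1},
  {"tx": 0.05,"ty": 0,"tz": -0.09,"rx": 0,"ry": 0,"rz": 0,"gripper": 1},
  {"tx": 0.1,"ty": 0,"tz": 0,"rx": 0,"ry": 0,"rz": 0,"gripper": 1},
  {"tx": 0.1,"ty": -0.05,"tz": 0,"rx": 0,"ry": 0,"rz": 0,"gripper": 1},
  {"tx": 0.05,"ty": -0.1,"tz": 0,"rx": 0,"ry": 0,"rz": 0,"gripper": 1},
  {"tx": 0,"ty": -0.1,"tz": 0,"rx": 0,"ry": 0,"rz": 0,"gripper": 1},
  {"tx": 0,"ty": -0.1,"tz": 0,"rx": 0,"ry": 0,"rz": 0,"gripper": 1},
  {"tx": 0,"ty": -0.1,"tz": 0,"rx": 0,"ry": 0,"rz": 0,"gripper": 1},
])

```text
time_s: 34.62
ee_pos: [359.8, -300.3, 181.4]
ee_rot: [179.9, -0.1, 171.9]
force: [1.6, -0.5, 0.3]
gripper_width: 0.9
gripper_force: 0.0
```

```bash
python3 - <<'E'
from h import *
t=grab('top'); s=grab('scene'); keep(t,'top9'); keep(s,'scene9')
a=cv2.cvtColor(s['frame'],4)[150:270,240:400]; b=cv2.cvtColor(t['frame'],4)[160:260,260:420]
cv2.imwrite('pics/w10.png',np.hstack([cv2.resize(a,(400,300)),cv2.resize(b,(400,300))]))
E
```

```text
(no output)
```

View pics/w10.png

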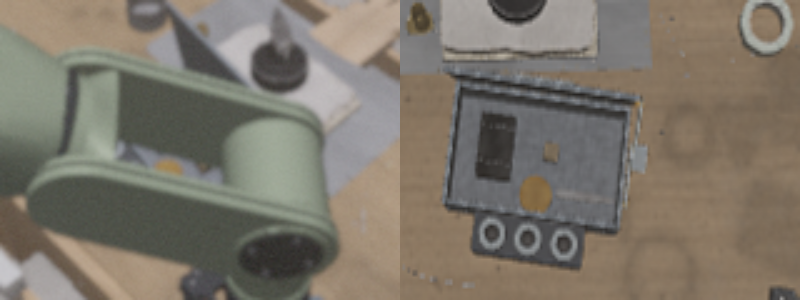

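Now clear: pieces in the box at (497,145), (550,152), (535,194) and (580,195). The pad is near (640,157) and the lid band at rows 72-95 looks narrower than before. I'll measure knee and lid angle from the linkage constraint.

```bash
cat >> h.py <<'E'
C=np.array([572.6,38.1,0]); B=R.from_euler('z',-7.9,degrees=True).as_matrix()
def W(x,y,z): return C+B@np.array([x,y,z])
E
python3 - <<'E'
from h import *
for n in ('top','top9'):
    f=load(n)
    hsv=cv2.cvtColor(f['frame'],cv2.COLOR_RGB2HSV)
    g=cv2.cvtColor(f['frame'],cv2.COLOR_RGB2GRAY)
    x0,y0=345,200; sub=f['frame'][200:230,345:370].astype(int)
    m=((sub[...,2]>sub[...,0]-3)&(sub.sum(2)>330)).astype(np.uint8)
    c=max(cv2.findContours(m,0,1)[0],key=cv2.contourArea); print(n,'pad px',c.reshape(-1,2).mean(0)+[x0,y0],cv2.contourArea(c))
    for y in (60,-60):
        e=[proj(f,W(70-143*np.sin(a),y,80+143*np.cos(a))) for a in np.radians([2-4,0,5,10,20,30])]
        print('pred rows edge',np.round(e,1)[:, 1],'rim',proj(f,W(67,y,80)).round(1))
        u=int(e[1][0]); print(u,list(enumerate(g[172:205,u].tolist(),172)))
f=load('top9')
for d in range(0,90,10):
    a=np.arctan2(36,40)-np.radians(d); print(d,proj(f,W(2.4-40+53.8*np.cos(a),-136,73+53.8*np.sin(a))).round(1),end=' ')
E
```

```text
top pad px [354.02564103 214.25641026] 35.5
pred rows edge [177.6 179.2 183.2 187.3 195.4 203.3] rim [299.5 190.2]
297 [(172, 155), (173, 156), (174, 155), (175, 152), (176, 116), (177, 80), (178, 116), (179, 105), (180, 77), (181, 51), (182, 54), (183, 56), (184, 57), (185, 56), (186, 55), (187, 63), (188, 84), (189, 103), (190, 97), (191, 49), (192, 57), (193, 84), (194, 108), (195, 105), (196, 102), (197, 103), (198, 105), (199, 106), (200, 101), (201, 98), (202, 100), (203, 103), (204, 105)]
pred rows edge [182.3 183.8 187.9 191.9 200.1 208. ] rim [334.7 194.4]
337 [(172, 157), (173, 151), (174, 147), (175, 143), (176, 145), (177, 159), (178, 146), (179, 114), (180, 138), (181, 117), (182, 118), (183, 114), (184, 104), (185, 76), (186, 52), (187, 55), (188, 56), (189, 56), (190, 55), (191, 54), (192, 62), (193, 85), (194, 101), (195, 93), (196, 50), (197, 57), (198, 86), (199, 113), (200, 106), (201, 105), (202, 103), (203, 103), (204, 103)]
top9 pad px [354.82758621 211.44827586] 34.5
pred rows edge [177.6 179.2 183.2 187.3 195.4 203.3] rim [299.5 190.2]
297 [(172, 157), (173, 1
[... 274 characters left out ...]
, 95), (198, 46), (199, 48), (200, 47), (201, 48), (202, 49), (203, 47), (204, 48)]
pred rows edge [182.3 183.8 187.9 191.9 200.1 208. ] rim [334.7 194.4]
337 [(172, 158), (173, 153), (174, 149), (175, 146), (176, 149), (177, 162), (178, 149), (179, 115), (180, 141), (181, 118), (182, 123), (183, 124), (184, 118), (185, 115), (186, 116), (187, 119), (188, 113), (189, 100), (190, 111), (191, 88), (192, 40), (193, 69), (194, 104), (195, 94), (196, 51), (197, 57), (198, 88), (199, 114), (200, 108), (201, 106), (202, 105), (203, 105), (204, 105)]
0 [356.  214.5] 10 [355.9 213.2] 20 [355.8 212.3] 30 [355.6 211.9] 40 [355.4 212.1] 50 [355.1 212.7] 60 [354.8 213.7] 70 [354.4 215.1] 80 [354.1 216.9]
```

```bash
python3 - <<'E'
from h import *
f,g=load('top'),load('scene'); k=.8
inv=lambda p:(B.T@(p-C)).round()
for n,a,b in [('disc',(384,195),(440,217)),('tip',(376,183),(443,179)),('blockR',(424,222),(480,238))]:
    p,e=tri(f,np.array(a)*k,g,np.array(b)*k); print(n,p.round(),round(e,1),'box',inv(p))
# scene-based lid edge: corners
print('above start',W(90,0,250).round(1),W(90,0,194).round(1))
plan(*W(90,0,270),172.1)
E
```

```text
disc [772.  58.  79.] 9.3 box [194.  47.  79.]
tip [769.  69. 219.] 31.4 box [191.  58. 219.]
blockR [716. -77. 132.] 100.4 box [157. -94. 132.]
above start [661.7  25.7 250. ] [661.7  25.7 194. ]
now [ 360.  -302.9  181.2] [-1.800e+02 -1.000e-01  1.716e+02] q [-4.140e+01  1.040e+01  1.056e+02 -1.000e-01  6.410e+01 -1.230e+02] shift [-0.5008  0.7382 -0.1789] turn [-0.001 -0.004 -0.016]
```

Request:
send_rows([
  {"tx": 0,"ty": 0,"tz": -0.09,"rx": 0,"ry": 0,"rz": -0.016,"gripper": 1},
  {"tx": 0,"ty": 0,"tz": -0.09,"rx": 0,"ry": 0,"rz": 0,"gripper": 1},
  {"tx": -0.0557,"ty": 0.082,"tz": 0,"rx": 0,"ry": 0,"rz": 0,"gripper": 1},
  {"tx": -0.0557,"ty": 0.082,"tz": 0,"rx": 0,"ry": 0,"rz": 0,"gripper": 1},
  {"tx": -0.0557,"ty": 0.082,"tz": 0,"rx": 0,"ry": 0,"rz": 0,"gripper": 1},
  {"tx": -0.0557,"ty": 0.082,"tz": 0,"rx": 0,"ry": 0,"rz": 0,"gripper": 1},
  {"tx": -0.0557,"ty": 0.082,"tz": 0,"rx": 0,"ry": 0,"rz": 0,"gripper": 1},
  {"tx": -0.0557,"ty": 0.082,"tz": 0,"rx": 0,"ry": 0,"rz": 0,"gripper": 1},
  {"tx": -0.0557,"ty": 0.082,"tz": 0,"rx": 0,"ry": 0,"rz": 0,"gripper": 1},
  {"tx": -0.0557,"ty": 0.082,"tz": 0,"rx": 0,"ry": 0,"rz": 0,"gripper": 1},
  {"tx": -0.0557,"ty": 0.082,"tz": 0,"rx": 0,"ry": 0,"rz": 0,"gripper": 1},
  {"tx": 0,"ty": 0,"tz": 0,"rx": 0,"ry": 0,"rz": 0,"gripper": 1},
])

```text
time_s: 36.22
ee_pos: [658.9, 36.6, 269.6]
ee_rot: [180.0, -0.3, 172.6]
force: [-0.7, -0.9, -1.5]
gripper_width: 0.2
gripper_force: 0.0
```

```bash
python3 - <<'E'
from h import *
plan(*W(90,0,194),172.1)
f=grab('wrist'); keep(f,'w11')
E
```

```text
now [658.9  36.6 269.6] [180.   -0.3 172.6] q [  2.2  25.   71.4   0.1  83.9 -80.5] shift [-0.009  -0.0208  0.1512] turn [ 0.    -0.009  0.017]
```

Request:
send_rows([
  {"tx": -0.009,"ty": 0,"tz": 0.05,"rx": 0,"ry": 0,"rz": 0,"gripper": 1},
  {"tx": 0,"ty": 0,"tz": 0.05,"rx": 0,"ry": 0,"rz": 0,"gripper": 1},
  {"tx": 0,"ty": 0,"tz": 0.05,"rx": 0,"ry": 0,"rz": 0,"gripper": 1},
  {"tx": 0.01,"ty": 0,"tz": 0,"rx": 0,"ry": 0,"rz": 0,"gripper": 1},
  {"tx": 0.01,"ty": 0,"tz": 0,"rx": 0,"ry": 0,"rz": 0,"gripper": 1},
  {"tx": 0,"ty": 0,"tz": 0,"rx": 0,"ry": 0,"rz": 0,"gripper": 1},
])

```text
time_s: 37.02
ee_pos: [653.0, 33.7, 199.2]
ee_rot: [180.0, 0.1, 172.4]
force: [1.0, 0.4, 0.3]
gripper_width: 0.5
gripper_force: 0.0
```

Request:
send_rows([
  {"tx": 0.01,"ty": 0,"tz": 0,"rx": 0,"ry": 0,"rz": 0,"gripper": 1},
  {"tx": 0.01,"ty": 0,"tz": 0,"rx": 0,"ry": 0,"rz": 0,"gripper": 1},
  {"tx": 0.01,"ty": 0,"tz": 0,"rx": 0,"ry": 0,"rz": 0,"gripper": 1},
  {"tx": 0.01,"ty": 0,"tz": 0,"rx": 0,"ry": 0,"rz": 0,"gripper": 1},
  {"tx": 0,"ty": 0,"tz": 0,"rx": 0,"ry": 0,"rz": 0,"gripper": 1},
])

```text
time_s: 37.65
ee_pos: [634.2, 36.4, 197.9]
ee_rot: [180.0, 0.2, 172.4]
force: [4.2, -0.8, -1.5]
gripper_width: 0.4
gripper_force: 1.8
```

Request:
send_rows([
  {"tx": 0.016,"ty": 0,"tz": 0.005,"rx": 0,"ry": 0,"rz": 0,"gripper": 1},
  {"tx": 0.016,"ty": 0,"tz": 0.005,"rx": 0,"ry": 0,"rz": 0,"gripper": 1},
  {"tx": 0.0127,"ty": 0,"tz": 0.006,"rx": 0,"ry": 0,"rz": 0,"gripper": 1},
  {"tx": 0.0127,"ty": 0,"tz": 0.006,"rx": 0,"ry": 0,"rz": 0,"gripper": 1},
  {"tx": 0.0127,"ty": 0,"tz": 0.006,"rx": 0,"ry": 0,"rz": 0,"gripper": 1},
  {"tx": 0,"ty": 0,"tz": 0,"rx": 0,"ry": 0,"rz": 0,"gripper": 1},
])

```text
time_s: 38.4
ee_pos: [597.0, 41.2, 183.0]
ee_rot: [-180.0, -0.2, 172.4]
force: [0.3, 0.0, -0.3]
gripper_width: 0.4
gripper_force: 0.3
```

Request:
send_rows([
  {"tx": 0.0115,"ty": 0,"tz": 0.008,"rx": 0,"ry": 0,"rz": 0,"gripper": 1},
  {"tx": 0.0115,"ty": 0,"tz": 0.008,"rx": 0,"ry": 0,"rz": 0,"gripper": 1},
  {"tx": 0.0115,"ty": 0,"tz": 0.008,"rx": 0,"ry": 0,"rz": 0,"gripper": 1},
  {"tx": 0,"ty": 0,"tz": 0,"rx": 0,"ry": 0,"rz": 0,"gripper": 1},
])

```text
time_s: 38.9
ee_pos: [580.2, 43.4, 170.7]
ee_rot: [-180.0, -0.1, 172.4]
force: [-0.1, 0.6, 0.1]
gripper_width: 0.4
gripper_force: 0.2
```

```bash
python3 - <<'E'
from h import *
s=env.state(); print(B.T@(np.array(s['ee_pos'])-C),s['force'],s['ee_rot'],s['qpos'])
E
```

```text
[  6.76313153   6.28499365 170.70295395] [-0.13172741  0.58403148  0.12077481] [-1.79964556e+02 -1.40703312e-01  1.72376131e+02] [ 3.15000706e+00  2.07025277e+01  9.25107759e+01 -9.25753101e-03
  6.69315455e+01 -7.92225292e+01]
```

```bash
cat >> h.py <<'E'
def lid(y=90):
    f=grab('top'); g=cv2.cvtColor(f['frame'],cv2.COLOR_RGB2GRAY); o=cv2.cvtColor(load('top9')['frame'],cv2.COLOR_RGB2GRAY)
    for d in range(8,93,4):
        a=np.radians(d); p=proj(f,W(70-143*np.sin(a),y,80+143*np.cos(a))); u,v=int(round(p[0])),int(round(p[1]))
        print(d,(u,v),g[v-1:v+2,u].tolist(),o[v-1:v+2,u].tolist())
E
python3 -c "
from h import *
lid()"
```

```text
8 (287, 184) [71, 90, 110] [104, 104, 58]
12 (287, 188) [74, 74, 81] [94, 111, 74]
16 (286, 191) [73, 71, 73] [54, 64, 93]
20 (286, 194) [74, 74, 74] [114, 115, 112]
24 (286, 197) [75, 75, 75] [112, 108, 106]
28 (286, 201) [75, 76, 70] [110, 110, 108]
32 (285, 204) [127, 108, 78] [104, 106, 110]
36 (285, 207) [72, 45, 44] [111, 110, 107]
40 (285, 209) [44, 79, 112] [107, 108, 109]
44 (285, 212) [103, 97, 110] [112, 113, 113]
48 (285, 215) [106, 104, 102] [109, 105, 105]
52 (284, 217) [108, 106, 105] [111, 109, 109]
56 (284, 219) [105, 108, 111] [109, 111, 113]
60 (284, 221) [111, 110, 106] [113, 112, 108]
64 (284, 223) [106, 103, 102] [108, 106, 105]
68 (284, 225) [102, 102, 116] [105, 105, 118]
72 (284, 226) [102, 116, 126] [105, 118, 129]
76 (285, 227) [102, 118, 114] [104, 122, 116]
80 (285, 228) [118, 114, 47] [122, 116, 47]
84 (285, 229) [114, 47, 68] [116, 47, 71]
88 (285, 230) [47, 68, 105] [47, 71, 108]
92 (285, 230) [47, 68, 105] [47, 71, 108]
```

The lid edge is at about 35° and follows the tool with little force. Continuing the arc, slower towards the end.

Request:
send_rows([
  {"tx": 0.01,"ty": 0,"tz": 0.01,"rx": 0,"ry": 0,"rz": 0,"gripper": 1},
  {"tx": 0.01,"ty": 0,"tz": 0.01,"rx": 0,"ry": 0,"rz": 0,"gripper": 1},
  {"tx": 0.01,"ty": 0,"tz": 0.01,"rx": 0,"ry": 0,"rz": 0,"gripper": 1},
  {"tx": 0.008,"ty": 0,"tz": 0.0115,"rx": 0,"ry": 0,"rz": 0,"gripper": 1},
  {"tx": 0.008,"ty": 0,"tz": 0.0115,"rx": 0,"ry": 0,"rz": 0,"gripper": 1},
  {"tx": 0.008,"ty": 0,"tz": 0.0115,"rx": 0,"ry": 0,"rz": 0,"gripper": 1},
  {"tx": 0,"ty": 0,"tz": 0,"rx": 0,"ry": 0,"rz": 0,"gripper": 1},
])

```text
time_s: 39.83
ee_pos: [553.3, 47.0, 138.3]
ee_rot: [-180.0, -0.2, 172.4]
force: [-0.4, 0.6, -0.8]
gripper_width: 0.5
gripper_force: 0.0
```

Request:
send_rows([
  {"tx": 0.0045,"ty": 0,"tz": 0.0095,"rx": 0,"ry": 0,"rz": 0,"gripper": 1},
  {"tx": 0.0045,"ty": 0,"tz": 0.0095,"rx": 0,"ry": 0,"rz": 0,"gripper": 1},
  {"tx": 0.0045,"ty": 0,"tz": 0.0095,"rx": 0,"ry": 0,"rz": 0,"gripper": 1},
  {"tx": 0.0045,"ty": 0,"tz": 0.0095,"rx": 0,"ry": 0,"rz": 0,"gripper": 1},
  {"tx": 0,"ty": 0,"tz": 0,"rx": 0,"ry": 0,"rz": 0,"gripper": 1},
])

```text
time_s: 40.45
ee_pos: [545.2, 48.1, 119.6]
ee_rot: [-180.0, -0.1, 172.4]
force: [-0.0, -0.3, 0.6]
gripper_width: 0.4
gripper_force: 0.0
```

```bash
python3 -c "
from h import *
s=env.state(); print(B.T@(np.array(s['ee_pos'])-C),s['force'])
lid()" | awk 'NR<3||NR>9'
```

```text
[-28.49483201   6.18646952 119.56822222] [-0.02734879 -0.27729613  0.63892204]
8 (287, 184) [91, 102, 111] [104, 104, 58]
40 (285, 209) [78, 79, 78] [107, 108, 109]
44 (285, 212) [79, 79, 79] [112, 113, 113]
48 (285, 215) [79, 79, 78] [109, 105, 105]
52 (284, 217) [78, 82, 107] [111, 109, 109]
56 (284, 219) [107, 117, 81] [109, 111, 113]
60 (284, 221) [81, 69, 40] [113, 112, 108]
64 (284, 223) [40, 82, 113] [108, 106, 105]
68 (284, 225) [113, 99, 104] [105, 105, 118]
72 (284, 226) [99, 104, 127] [105, 118, 129]
76 (285, 227) [91, 119, 114] [104, 122, 116]
80 (285, 228) [119, 114, 47] [122, 116, 47]
84 (285, 229) [114, 47, 68] [116, 47, 71]
88 (285, 230) [47, 68, 105] [47, 71, 108]
92 (285, 230) [47, 68, 105] [47, 71, 108]
```

Request:
send_rows([
  {"tx": 0.003,"ty": 0,"tz": 0.007,"rx": 0,"ry": 0,"rz": 0,"gripper": 1},
  {"tx": 0.003,"ty": 0,"tz": 0.007,"rx": 0,"ry": 0,"rz": 0,"gripper": 1},
  {"tx": 0.002,"ty": 0,"tz": 0.007,"rx": 0,"ry": 0,"rz": 0,"gripper": 1},
  {"tx": 0.002,"ty": 0,"tz": 0.006,"rx": 0,"ry": 0,"rz": 0,"gripper": 1},
  {"tx": 0.002,"ty": 0,"tz": 0.006,"rx": 0,"ry": 0,"rz": 0,"gripper": 1},
  {"tx": 0,"ty": 0,"tz": 0.005,"rx": 0,"ry": 0,"rz": 0,"gripper": 1},
  {"tx": 0,"ty": 0,"tz": 0.005,"rx": 0,"ry": 0,"rz": 0,"gripper": 1},
  {"tx": 0,"ty": 0,"tz": 0.005,"rx": 0,"ry": 0,"rz": 0,"gripper": 1},
  {"tx": 0,"ty": 0,"tz": 0.005,"rx": 0,"ry": 0,"rz": 0,"gripper": 1},
  {"tx": 0,"ty": 0,"tz": 0.004,"rx": 0,"ry": 0,"rz": 0,"gripper": 1},
  {"tx": 0,"ty": 0,"tz": 0,"rx": 0,"ry": 0,"rz": 0,"gripper": 1},
])

```text
time_s: 41.88
ee_pos: [539.8, 49.0, 91.5]
ee_rot: [-180.0, -0.0, 172.4]
force: [0.4, 0.0, -0.1]
gripper_width: 0.1
gripper_force: 0.0
```

Request:
send_rows([
  {"tx": 0,"ty": 0,"tz": 0.003,"rx": 0,"ry": 0,"rz": 0,"gripper": 1},
  {"tx": 0,"ty": 0,"tz": 0.003,"rx": 0,"ry": 0,"rz": 0,"gripper": 1},
  {"tx": 0,"ty": 0,"tz": 0.003,"rx": 0,"ry": 0,"rz": 0,"gripper": 1},
  {"tx": 0,"ty": 0,"tz": 0,"rx": 0,"ry": 0,"rz": 0,"gripper": 1},
])

```text
time_s: 42.38
ee_pos: [539.8, 49.0, 87.0]
ee_rot: [-180.0, -0.0, 172.4]
force: [0.0, -0.1, -0.2]
gripper_width: 0.4
gripper_force: 0.0
```

Request:
send_rows([
  {"tx": 0,"ty": 0,"tz": 0.003,"rx": 0,"ry": 0,"rz": 0,"gripper": 1},
  {"tx": 0,"ty": 0,"tz": 0.002,"rx": 0,"ry": 0,"rz": 0,"gripper": 1},
  {"tx": 0,"ty": 0,"tz": 0,"rx": 0,"ry": 0,"rz": 0,"gripper": 1},
])

```text
time_s: 42.75
ee_pos: [540.0, 49.0, 86.2]
ee_rot: [180.0, 0.1, 172.4]
force: [-2.6, -0.5, 9.7]
gripper_width: 0.3
gripper_force: 5.0
```

```bash
python3 -c "
from h import *
s=env.state(); print(B.T@(np.array(s['ee_pos'])-C),s['force'])
lid()" | awk 'NR<3||NR>13'
```

```text
[-33.83228872   6.26723969  86.20200534] [-2.61468631 -0.52950338  9.71340669]
8 (287, 184) [111, 130, 151] [104, 104, 58]
56 (284, 219) [71, 68, 74] [109, 111, 113]
60 (284, 221) [74, 74, 87] [113, 112, 108]
64 (284, 223) [87, 81, 73] [108, 106, 105]
68 (284, 225) [73, 56, 88] [105, 105, 118]
72 (284, 226) [56, 88, 114] [105, 118, 129]
76 (285, 227) [68, 108, 107] [104, 122, 116]
80 (285, 228) [108, 107, 80] [122, 116, 47]
84 (285, 229) [107, 80, 65] [116, 47, 71]
88 (285, 230) [80, 65, 104] [47, 71, 108]
92 (285, 230) [80, 65, 104] [47, 71, 108]
```

Request:
send_rows([
  {"tx": 0,"ty": 0,"tz": 0.003,"rx": 0,"ry": 0,"rz": 0,"gripper": 1},
  {"tx": 0,"ty": 0,"tz": 0.003,"rx": 0,"ry": 0,"rz": 0,"gripper": 1},
  {"tx": 0,"ty": 0,"tz": 0.003,"rx": 0,"ry": 0,"rz": 0,"gripper": 1},
  {"tx": 0,"ty": 0,"tz": 0,"rx": 0,"ry": 0,"rz": 0,"gripper": 1},
  {"tx": 0,"ty": 0,"tz": 0,"rx": 0,"ry": 0,"rz": 0,"gripper": 1},
])

```text
time_s: 43.42
ee_pos: [540.0, 49.0, 86.0]
ee_rot: [180.0, 0.2, 172.4]
force: [-11.1, -0.5, 36.1]
gripper_width: 0.5
gripper_force: 18.5
```

```bash
python3 -c "
from h import *
s=env.state(); print(B.T@(np.array(s['ee_pos'])-C),s['force'])
f=grab('top'); g=cv2.cvtColor(f['frame'],cv2.COLOR_RGB2GRAY)
print(proj(f,W(-73,90,86)),proj(f,W(-73,90,80)),proj(f,W(-70,90,80)),list(enumerate(g[215:235,284].tolist(),215)))
"
```

```text
[-33.75327814   6.29034436  86.00883046] [-11.07618912  -0.52967028  36.05240389]
[285.05145732 229.79731555] [285.18254447 230.01098855] [285.30265253 229.12055046] [(215, 81), (216, 80), (217, 85), (218, 81), (219, 64), (220, 78), (221, 86), (222, 93), (223, 79), (224, 72), (225, 56), (226, 87), (227, 113), (228, 104), (229, 73), (230, 78), (231, 111), (232, 122), (233, 124), (234, 124)]
```

The lid is rigid at 86.0 mm, which is the rim plus the plate, so it's shut. Lifting and going above the left key.

Request:
send_rows([
  {"tx": 0,"ty": 0,"tz": -0.02,"rx": 0,"ry": 0,"rz": 0,"gripper": 1},
  {"tx": 0,"ty": 0,"tz": -0.07,"rx": 0,"ry": 0,"rz": 0,"gripper": 1},
  {"tx": 0.062,"ty": 0.042,"tz": 0,"rx": 0,"ry": 0,"rz": 0,"gripper": 1},
  {"tx": 0.062,"ty": 0.042,"tz": 0,"rx": 0,"ry": 0,"rz": 0,"gripper": 1},
  {"tx": 0,"ty": 0,"tz": 0,"rx": 0,"ry": 0,"rz": 0,"gripper": 1},
])

```text
time_s: 44.1
ee_pos: [482.1, 99.8, 125.0]
ee_rot: [-180.0, -0.1, 172.5]
force: [0.4, -0.3, 0.8]
gripper_width: 0.3
gripper_force: 0.0
```

```bash
python3 -c "
from h import *
plan(*W(-96,48,95),172.1); s=env.state(); print(s['force'])
t=grab('scene'); f=grab('top'); keep(f,'top12')
cv2.imwrite('pics/w12.png',np.hstack([cv2.resize(cv2.cvtColor(t['frame'],4)[150:270,240:400],(400,300)),cv2.resize(cv2.cvtColor(f['frame'],4)[160:260,260:420],(400,300))]))
"
```

```text
now [482.1  99.8 125. ] [-1.800e+02 -1.000e-01  1.725e+02] q [ 10.3  15.5 107.8   0.   56.8 -72.2] shift [-0.0043 -0.0013  0.06  ] turn [-0.001 -0.002  0.013]
[ 0.39553404 -0.28517282  0.76917581]
```

View pics/w12.png

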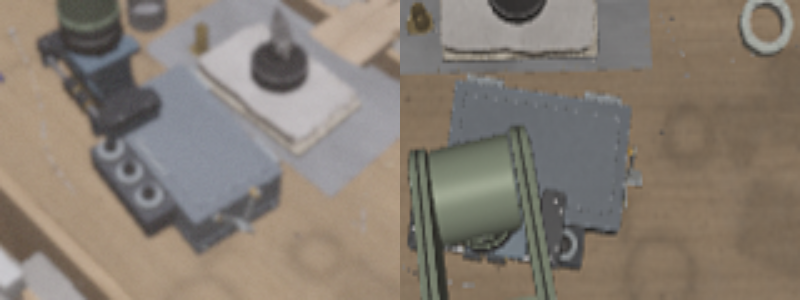

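The lid lies flat and shut (left half, around (205,145)). Pressing the left key.

Request:
send_rows([
  {"tx": -0.003,"ty": 0,"tz": 0.05,"rx": 0,"ry": 0,"rz": 0,"gripper": 1},
  {"tx": 0,"ty": 0,"tz": 0.012,"rx": 0,"ry": 0,"rz": 0,"gripper": 1},
  {"tx": 0,"ty": 0,"tz": 0.006,"rx": 0,"ry": 0,"rz": 0,"gripper": 1},
  {"tx": 0,"ty": 0,"tz": 0.006,"rx": 0,"ry": 0,"rz": 0,"gripper": 1},
  {"tx": 0,"ty": 0,"tz": 0.006,"rx": 0,"ry": 0,"rz": 0,"gripper": 1},
  {"tx": 0,"ty": 0,"tz": 0.004,"rx": 0,"ry": 0,"rz": 0,"gripper": 1},
  {"tx": 0,"ty": 0,"tz": 0,"rx": 0,"ry": 0,"rz": 0,"gripper": 1},
  {"tx": 0,"ty": 0,"tz": 0,"rx": 0,"ry": 0,"rz": 0,"gripper": 1},
])

```text
time_s: 45.2
ee_pos: [485.8, 98.2, 86.0]
ee_rot: [-180.0, 0.1, 172.4]
force: [-6.1, -3.7, 20.7]
gripper_width: 0.4
gripper_force: 10.2
```

Request:
send_rows([
  {"tx": 0,"ty": 0,"tz": -0.02,"rx": 0,"ry": 0,"rz": 0,"gripper": 1},
  {"tx": 0.004,"ty": 0,"tz": -0.035,"rx": 0,"ry": 0,"rz": 0,"gripper": 1},
  {"tx": 0,"ty": -0.096,"tz": 0,"rx": 0,"ry": 0,"rz": 0,"gripper": 1},
  {"tx": 0,"ty": -0.096,"tz": 0,"rx": 0,"ry": 0,"rz": 0,"gripper": 1},
  {"tx": 0,"ty": 0,"tz": 0,"rx": 0,"ry": 0,"rz": 0,"gripper": 1},
  {"tx": 0,"ty": 0,"tz": 0,"rx": 0,"ry": 0,"rz": 0,"gripper": 1},
])

```text
time_s: 45.95
ee_pos: [471.2, 4.1, 110.8]
ee_rot: [180.0, 0.1, 172.3]
force: [-0.6, 0.6, 0.3]
gripper_width: 0.3
gripper_force: 0.0
```

```bash
python3 -c "
from h import *
plan(*W(-96,-48,92),172.1)
"
```

```text
now [471.2   4.1 110.8] [1.800e+02 1.000e-01 1.723e+02] q [ -0.9  14.6 111.6   0.   53.8 -83.3] shift [ 0.0004 -0.0008  0.0377] turn [0.001 0.002 0.007]
```

Request:
send_rows([
  {"tx": 0,"ty": 0,"tz": 0.032,"rx": 0,"ry": 0,"rz": 0,"gripper": 1},
  {"tx": 0,"ty": 0,"tz": 0.006,"rx": 0,"ry": 0,"rz": 0,"gripper": 1},
  {"tx": 0,"ty": 0,"tz": 0.006,"rx": 0,"ry": 0,"rz": 0,"gripper": 1},
  {"tx": 0,"ty": 0,"tz": 0.006,"rx": 0,"ry": 0,"rz": 0,"gripper": 1},
  {"tx": 0,"ty": 0,"tz": 0.005,"rx": 0,"ry": 0,"rz": 0,"gripper": 1},
  {"tx": 0,"ty": 0,"tz": 0,"rx": 0,"ry": 0,"rz": 0,"gripper": 1},
  {"tx": 0,"ty": 0,"tz": 0,"rx": 0,"ry": 0,"rz": 0,"gripper": 1},
])

```text
time_s: 46.82
ee_pos: [470.8, 4.6, 85.9]
ee_rot: [179.9, 0.1, 172.3]
force: [-7.8, 3.7, 22.8]
gripper_width: 0.3
gripper_force: 11.4
```

Request:
send_rows([
  {"tx": 0,"ty": 0,"tz": -0.02,"rx": 0,"ry": 0,"rz": 0,"gripper": 1},
  {"tx": 0,"ty": 0,"tz": -0.035,"rx": 0,"ry": 0,"rz": 0,"gripper": 1},
  {"tx": 0,"ty": 0.096,"tz": 0,"rx": 0,"ry": 0,"rz": 0,"gripper": 1},
  {"tx": 0,"ty": 0,"tz": 0,"rx": 0,"ry": 0,"rz": 0,"gripper": 1},
  {"tx": 0,"ty": 0,"tz": 0,"rx": 0,"ry": 0,"rz": 0,"gripper": 1},
])

```text
time_s: 47.45
ee_pos: [477.0, 51.1, 110.5]
ee_rot: [-180.0, 0.0, 172.4]
force: [-0.2, 0.2, -0.3]
gripper_width: 0.4
gripper_force: 0.0
```

Middle key, target (477.5, 51.3): in place.

Request:
send_rows([
  {"tx": 0,"ty": 0,"tz": 0.032,"rx": 0,"ry": 0,"rz": 0,"gripper": 1},
  {"tx": 0,"ty": 0,"tz": 0.006,"rx": 0,"ry": 0,"rz": 0,"gripper": 1},
  {"tx": 0,"ty": 0,"tz": 0.006,"rx": 0,"ry": 0,"rz": 0,"gripper": 1},
  {"tx": 0,"ty": 0,"tz": 0.006,"rx": 0,"ry": 0,"rz": 0,"gripper": 1},
  {"tx": 0,"ty": 0,"tz": 0.005,"rx": 0,"ry": 0,"rz": 0,"gripper": 1},
  {"tx": 0,"ty": 0,"tz": 0,"rx": 0,"ry": 0,"rz": 0,"gripper": 1},
  {"tx": 0,"ty": 0,"tz": 0,"rx": 0,"ry": 0,"rz": 0,"gripper": 1},
])

```text
time_s: 48.32
ee_pos: [476.8, 50.6, 85.9]
ee_rot: [-179.9, 0.0, 172.4]
force: [-7.7, -3.5, 22.9]
gripper_width: 0.1
gripper_force: 11.5
```

Request:
send_rows([
  {"tx": 0,"ty": 0,"tz": -0.02,"rx": 0,"ry": 0,"rz": 0,"gripper": 1},
  {"tx": 0,"ty": 0,"tz": -0.1,"rx": 0,"ry": 0,"rz": 0,"gripper": 1},
  {"tx": 0,"ty": 0,"tz": -0.1,"rx": 0,"ry": 0,"rz": 0,"gripper": 1},
  {"tx": 0.05,"ty": 0,"tz": -0.05,"rx": 0,"ry": 0,"rz": 0,"gripper": 1},
  {"tx": 0,"ty": 0,"tz": 0,"rx": 0,"ry": 0,"rz": 0,"gripper": 1},
])

```text
time_s: 48.95
ee_pos: [452.9, 55.0, 220.2]
ee_rot: [179.9, 0.3, 172.4]
force: [-0.1, -0.7, 0.3]
gripper_width: 1.1
gripper_force: 0.0
```

```bash
python3 -c "
from workcell import env
print(env.job_done())"
```

```text
the job is handed in; nothing more can be done
None
```

The job is handed in with no verdict returned: the four kit pieces I found (puck, one cube, charcoal, punch) are in the box, the stay is broken, the lid is shut, and the keys were pressed left, right, middle; while breaking the stay the wrist force briefly hit about 77 N, possibly from the gripper body touching the lid, so the 40 N body limit may have been passed.

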